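# Seat a sample tray against its stops and lock the retaining rod

## Robot

A 7-joint arm with a two-finger parallel gripper is mounted at the origin on the work surface. World frame = base frame: x ahead of the robot, y to its left, z up, the work surface at z = 0. Lengths are in m, angles in rad, forces in N, time in s.
With the tool pointing down it reaches from about 0.4 to 0.85 m from the base axis. Payload 4.5 kg.
Tool frame: the origin (TCP) lies at the very end of the fingers, on their centre line; the grasp point (between the pads) lies 19 mm behind it (r.tcp_to_grasp is the distance from the TCP to the grasp point, in m); z points along the fingers, y is the direction in which the jaws open and shut (so a half turn about z gives the same grasp; the last joint's range is limited). The gripper opens to 88 mm and grips with 3 to 60 N. Pads are 18 mm wide; open, the fingers measure 123 mm over their backs; the gripper's body (75 mm by 187 mm) begins 45 mm behind the grasp point.
Start: joints at [-1.113, 0.689, -0.195, 1.565, 0.157, 0.902, -0.215], TCP at [0.257, 0.57, 0.239] pointing down, gripper open.
Joint ranges: [-3.01, 3.01], [-0.46, 2.08], [-1.47, 1.51], [0.13, 2.56], [-1, 4.14], [0.04, 2.09], [-2.66, 2.66]. Speed limits (rad/s): [2.57, 2.57, 3.14, 3.14, 3.14, 3.14, 3.14].

## Interface

Orientations are given as a unit quaternion [x, y, z, w].
In Python, from plant import r gives the robot as it stands.
- The arm moves only by the shell command python3 -m handwheel 'ROWS' [FORCE]. ROWS is a JSON object of lists of equal length, an entry for each row: "twist": the turn, a rotation vector about the tool's x, y, z normalised to -1 to 1, where 1 is 180 degrees, a list of three; "translation": the shift along the tool's x, y, z normalised to -1 to 1, where 1 is 0.1 m, a list of three; "grip": the opening, from 0 (shut) to 1 (fully open). A call has 1 to 12 rows; each row is the pose to reach, as a shift and turn from the pose measured when the call began, along the tool's axes at that moment, turning the shorter way round; what a row does not reach only later rows make up. A row lasts 1/12 s, in which the tool goes at most 41.7 mm and 7.16 degrees, less where a joint would pass 70% of its speed; a pose out of reach is approached as far as the arm can. A call with a number of a shift or a turn outside -1 to 1 is refused whole. A call with a gripper value outside its range is refused whole. The fingers move at their own pace and stop on an object; FORCE is the grip in N (left out, the last holds). Time passes only in rows, so rows that repeat a pose let the fingers close. It gives the time, the measured TCP pose, the force and the opening at its end, in the units of the state.
- r.get_state(): the state, without advancing time (a new reading comes with each control period).
- r.snapshot(name): name is "side" or "top" or "wrist"; returns the picture (400x640x3 uint8, blue, green, red); there is no depth.
- r.get_calibration(name): a dict with "fx", "fy", "cx", "cy" (pixels), "dist" ([k1, k2, p1, p2, k3] as OpenCV has them; the pictures are not rectified), "xyz" and "attitude" of the camera in the world. Camera axes: x right, y down, z forward; pixel columns grow to the right and rows downward; lengths in m; the calibration is good to about 2 mm. A picture is of the moment at which its call begins: read the wrist's pose just before it. get_calibration takes no time and is no camera call; for the wrist camera it gives the pose at the moment of the call.
- r.finish_job(): hands the job in, once; it reports no verdict.
The state is a dict: "clock": time; "q": joint angles; "qd": joint speeds; "joint_torque": joint torques, N m; "tool_pos": TCP position; "eef_rot": TCP orientation; "contact_force": force on the tool from outside, world axes, zero at the start; "moment": the same for the moment, N m; "opening": opening from 0.0 (shut) to 1.0 (fully open).
Only numpy, scipy, OpenCV 4.12 (cv2) and the standard library are available. Lean on these libraries where they do the work, as an engineer would, in place of code of your own. Each camera call takes 0.05 s, during which the arm holds its last target.

## Task

Load the blue sample tray on the white loading stage: without lifting it, first push it straight down, lift plate and all, until it is flat on the steel deck, then slide it back squarely against the two rear brass pads, then sideways along them against the left brass pad. Finally take the steel rod from its rest and press it down, centred, past the orange sprung jaws until it sits fully home in both blue fork clips above the tray, leave the tray touching all its stops, and do not disturb the other things on the bench.

Things in the scene. Friction and masses are not known exactly. Their poses are not given: they have to be found in the camera images.
- stage: White loading stage with a steel deck, 150 x 236 mm, fixed to the bench. Origin on the bench top; x to the rear (away from the robot), y left, z up. Positions named 'stage' are in this frame, mm. Deck (primary face) at z = 20. The tray is home with its origin at stage (0, 0, 20) and its axes along the stage's.
- rear_stop (a point): Midpoint of the rear stop at deck height, stage (40, 0, 20): two brass pads centred at stage y = -40 and +40, 18 mm wide, facing the robot (-x) with faces at x = 40, from z = 20 to 46, on a dark rail. Sliding the tray takes about 2 to 6 N; if it binds on one pad, push nearer the end that hangs back.
- side_stop (a point): Side stop at deck height, stage (0, 60, 20): one brass pad at the left end, 18 mm wide, facing -y with its face at y = 60, from z = 20 to 46.
- rod_home (a point): Where the rod's centre ends, stage (0, -10, 61.5), rod along stage y. Two blue fork clips, centred 85 mm either side of it along y, 12 mm wide; slots at x = 0, 17 mm wide, open upwards, seat floor at z = 54.5. On the -x side a tall tine (straight to z = 80, flared to 90), on the +x side a short tine (to z = 60) and the sprung jaw.
- tray: Blue perforated tray, loose, 80 (x) x 120 (y) x 32 (z) mm, about 0.4 kg. Origin: centre of its underside. Floor 12 mm thick, walls 8 mm all round: an open trough 64 x 104 mm, 20 mm deep, where closed fingertips can press the floor or push a wall from inside. Starts level, 10 mm above the deck, 8 to 20 mm short of the side pad, 4 to 22 mm short of the rear pads, yaw up to 0.1 rad.
- lift_plate (a joint): Black lift plate, 60 x 80 mm, in the middle of the deck under the tray. 0 = up (top 10 mm above the deck), 0.010 m = flush with the deck. Stiff friction of about 10 N, no spring: it carries the tray, goes down when the tray is pushed down near its middle with 3 to 8 N, and stays down.
- rod: Steel retaining rod with red ends, loose, 14 mm diameter, 200 mm long, 0.24 kg. Origin at its centre, y along its length (either end may go left). Starts in the rod rest, its centre 42 mm above the bench; at home it passes 2.5 mm above the tray's walls, over the open trough.
- rod_rest: White rest fixed to the bench, left of the stage: base 60 x 150 x 8 mm, two posts at y = -60 and +60 mm, 14 mm wide, 45 mm tall, with open notches 17 mm wide, 10 mm deep. Origin on the bench; the rod lies along its y, free to be gripped at the middle (base 27 mm below it).
- jaw_left (a joint): Orange sprung jaw of the left clip (stage y = 75), hinged at stage x = 0, z = 40. Closed (0) its round nose, 10 mm across, centre at stage x = 9.5, z = 70.5, overhangs the slot. The rod pushes it outwards (+x, to about 0.15 rad) and it springs back to 0 over the rod. Both jaws together take about 5 to 15 N; the rod's weight is not enough.
- jaw_right (a joint): The same jaw of the right clip (stage y = -95).
- reagent_bottle: Bystander, leave alone: white bottle with a blue cap, 60 mm diameter, 150 mm tall, standing beyond the stage. Origin under its centre.
- amber_jar: Bystander, leave alone: amber jar with a black lid, 64 mm diameter, 85 mm tall, standing beyond the stage. Origin under its centre.
- beaker: Bystander, leave alone: glass beaker, 72 mm diameter, 90 mm tall, standing beyond the stage. Origin under its centre.
- petri_dish: Bystander, leave alone: flat pale dish, 90 mm diameter, 16 mm high, on the bench on the robot's side. Origin under its centre.
- blue_brush: Bystander, leave alone: blue brush lying on the bench, 170 mm long, on the robot's side. Origin under its centre.
- tube_rack: Bystander, leave alone: orange rack of capped tubes, 60 x 160 mm, 75 mm tall, right of the stage. Origin under its centre.
- tip_box: Bystander, leave alone: green box, 85 x 120 x 50 mm, on the left at the back. Origin under its centre.
Not all that is in view belongs to the job. There is more than one size of the tray; the job needs the smaller. Of the things that look like the rod, the smaller one is meant.

How it is judged:
On the way, in this order (a step that is already met when the one before it is completed fails the run):
1. tray pushed down flat on the deck (z of tray in the frame of stage below 0.0215 m and angle between tray's own z axis and vertical below 0.03 rad), for 0.2 s.
2. tray flat and squarely against both rear pads (all of step 1 and x of tray in the frame of stage between -0.002 and 0.002 m and angle between the y axis of tray and the y axis of stage, either way round below 0.025 rad), for 0.2 s.
3. tray flat, against the rear pads and the left side pad (all of step 2 and y of tray in the frame of stage between -0.002 and 0.002 m), for 0.2 s.
4. rod home in both fork clips with the jaws closed over it (z of rod in the frame of stage between 0.0595 and 0.064 m and x of rod in the frame of stage between -0.003 and 0.003 m and y of rod in the frame of stage between -0.02 and 0 m and angle between the y axis of rod and the y axis of stage, either way round below 0.04 rad and value of joint each of jaw_left, jaw_right below 0.06 rad), for 0.2 s.
At the end, for the whole second after the job is handed in: Tray flat on the deck (1.5 mm), within 2 mm of the rear and left pads, square within 0.025 rad; rod on both fork seats (height 2.5 mm, across 3 mm, along 10 mm, 0.04 rad) with both jaws closed over it (below 0.06 rad); tray and rod at rest (all of step 3 and all of step 4 and linear speed of each of tray, rod below 0.01 m/s); the robot touches nothing.
It fails at once if the tray is lifted (more than 10 mm above its starting height) (z of tray in the frame of stage above 0.04 m).
It fails at once if a bystander is pushed more than 30 mm or tipped over (distance of any of reagent_bottle, amber_jar, beaker, petri_dish, blue_brush, tube_rack, tip_box from where it was at the start of the episode above 0.03 m or angle between any of reagent_bottle, amber_jar, beaker, petri_dish, tube_rack, tip_box's own z axis and vertical above 0.5 rad).
It also fails if it takes over 66 s, if anything falls off the work surface, if the arm or the gripper's body presses on something with over 40 N, if the wrist force passes 120 N, or if a joint passes its speed limit or range.

## Working session

There is one attempt and no reset: what is moved stays moved. The work goes in short steps, Python scripts to look and compute and a shell command to move; the robot and the scene stay as the last step left them, time stands still between calls to the robot, and variables do not carry over. Pictures are saved under pics/ and viewed, and the job is handed in when it is done.

```bash
ls; mkdir -p pics; python3 - <<'E'
from plant import r
import cv2
print(r.get_state())
for n in ("side","top","wrist"):
    c=r.get_calibration(n); print(n,c)
    cv2.imwrite(f"pics/{n}0.png",r.snapshot(n))
E
```

```text
pics
{'clock': 0.0, 'q': array([-1.11321794,  0.68998587, -0.19448812,  1.5663222 ,  0.15729843,
        0.90249842, -0.21508796]), 'qd': array([ 0.00047192, -0.0004029 ,  0.0004435 ,  0.00222061, -0.00027144,
       -0.00260407, -0.00052889]), 'joint_torque': array([-9.82863821e-05, -5.27557826e+01, -1.26710996e+00, -1.53426147e+01,
       -5.27177565e-02,  6.64221647e-03,  1.74290831e-04]), 'tool_pos': array([0.25680623, 0.56911992, 0.23791401]), 'eef_rot': array([ 2.10271533e-01,  9.77642599e-01, -9.04248697e-04, -1.19586310e-04]), 'contact_force': array([-0.19068745,  0.2451552 , -0.09505634]), 'moment': array([ 0.0268918 ,  0.03136236, -0.03046517]), 'opening': 1.000677260602044}
side {'fx': 472.1401874166129, 'fy': 472.1401874166129, 'cx': 320.00917535432546, 'cy': 199.40809808637675, 'dist': array([-0.09496131,  0.        ,  0.        ,  0.        ,  0.        ]), 'xyz': array([ 0.17649429, -0.93347349,  1.17608231]), 'attitude': array([ 0.91787458, -0.16365587,  0.06507174, -0.35565247])}
top {'fx': 472.99302620786676, 'fy': 472.99302620786676, 'cx': 318.7796126490273, 'cy': 199.70486752967037, 'dist': array([-0.08148415,  0.        ,  0.        ,  0.        ,  0.        ]), 'xyz': array([ 2.63063587e-01, -7.93707594e-04,  1.48707029e+00]), 'attitude': array([-0.69374182,  0.71542153, -0.05228935,  0.06449926])}
wrist {'fx': 282.9782349519053, 'fy': 282.9782349519053, 'cx': 319.01653727615343, 'cy': 199.91293430088044, 'dist': array([0.00437347, 0.        , 0.        , 0.        , 0.        ]), 'xyz': array([0.18579275, 0.60146614, 0.38296173]), 'attitude': array([0.82997296, 0.53660065, 0.08210752, 0.12830814])}
```

View pics/top0.png

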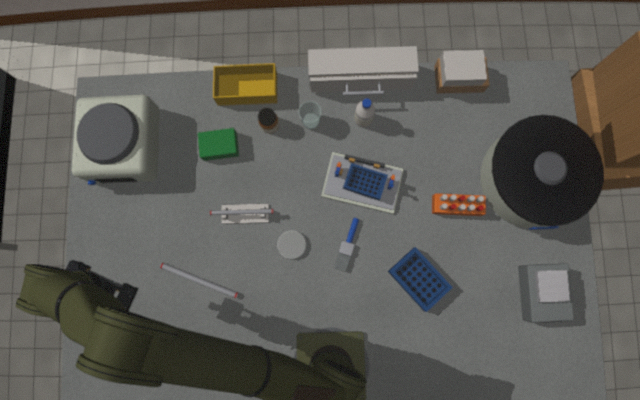

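View pics/side0.png

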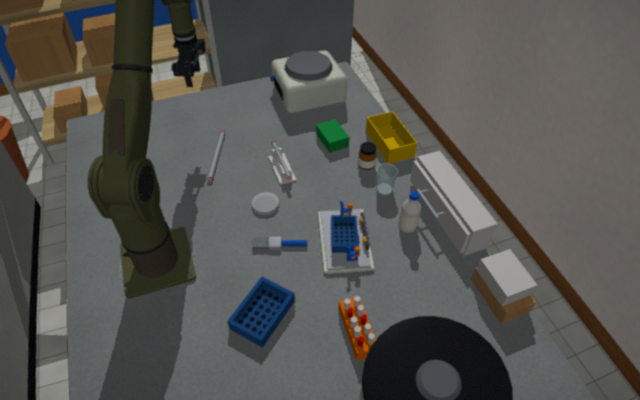

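View pics/wrist0.png

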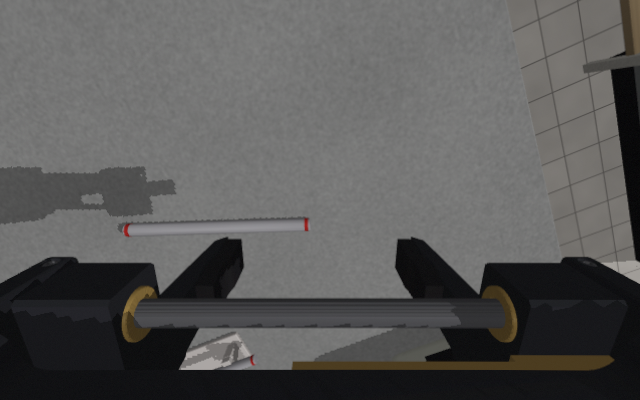

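Candidates for the tray are the blue tray on the white stage at top (366,181) and the larger tray loose on the bench at (420,279). I take the one on the stage: it is smaller and on the lift plate. For the rod, they are the one in the white rest at (242,212) and the longer one lying on the bench at (200,280). I take the one in the rest because it is shorter. I'll confirm both in one crop.

```bash
cat > h.py <<'E'
import numpy as np, cv2
from scipy.spatial.transform import Rotation as R
def cam(c):
    K=np.array([[c['fx'],0,c['cx']],[0,c['fy'],c['cy']],[0,0,1.]]); return K,c['dist'],R.from_quat(c['attitude']).as_matrix(),c['xyz']
def unproj(c,uv,z):
    K,d,A,t=cam(c); p=cv2.undistortPoints(np.array(uv,float).reshape(-1,1,2),K,d).reshape(-1,2)
    v=np.c_[p,np.ones(len(p))]@A.T; z=np.broadcast_to(z,len(p)); s=(z-t[2])/v[:,2]; return t+v*s[:,None]
def proj(c,P):
    K,d,A,t=cam(c); Q=(np.array(P,float).reshape(-1,3)-t)@A
    return cv2.projectPoints(Q,np.zeros(3),np.zeros(3),K,d)[0].reshape(-1,2)
E
python3 - <<'E'
from h import *
from plant import r
im=cv2.imread("pics/top0.png")
cv2.imwrite("pics/crop1.png",cv2.resize(im[130:320,150:470],None,fx=2.5,fy=2.5,interpolation=cv2.INTER_CUBIC))
c=r.get_calibration("top")
print(unproj(c,[[332,154],[404,166],[394,211],[323,199]],0.02).round(3))
print(unproj(c,[[211,212],[272,211]],0.042).round(3))
print(unproj(c,[[161,264],[240,296]],0.007).round(3))
print(unproj(c,[[292,244],[420,279]],0.0).round(3))
E
```

```text
[[ 0.655 -0.026  0.02 ]
 [ 0.608 -0.253  0.02 ]
 [ 0.465 -0.213  0.02 ]
 [ 0.51   0.008  0.02 ]]
[[0.477 0.357 0.042]
 [0.474 0.166 0.042]]
[[0.321 0.525 0.007]
 [0.216 0.274 0.007]]
[[ 0.373  0.11   0.   ]
 [ 0.252 -0.286  0.   ]]
```

View pics/crop1.png

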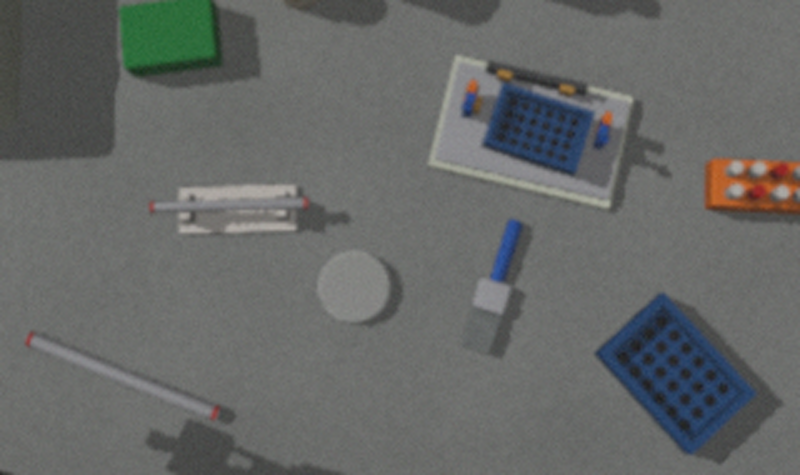

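The crop confirms it. The small tray is on the stage and the shorter rod is in the rest. The larger tray at (420,279) and the longer rod at (200,280) are decoys. Next I'll write a helper that works out rows.

```bash
cat >> h.py <<'E'
def downR(yaw): # tool y along (-sin yaw, cos yaw), tool x = -(cos yaw, sin yaw), z down
    c,s=np.cos(yaw),np.sin(yaw)
    return np.array([[-c,-s,0],[-s,c,0],[0,0,-1.]])
def togo(st,pos,yaw):
    A=R.from_quat(st['eef_rot']).as_matrix()
    t=A.T@(np.array(pos)-st['tool_pos'])/0.1
    w=R.from_matrix(A.T@downR(yaw)).as_rotvec()/np.pi
    return t.round(3),w.round(4)
E
python3 - <<'E'
from h import *
from plant import r
s=r.get_state(); c=r.get_calibration("wrist")
A=R.from_quat(s['eef_rot']).as_matrix(); C=R.from_quat(c['attitude']).as_matrix()
print("cam pos tool",A.T@(c['xyz']-s['tool_pos'])); print("cam axes in tool (cols)\n",(A.T@C).round(3))
print(unproj(c,[[320,100],[320,200],[320,240]],0.02)-s['tool_pos'])
print("to rod view",togo(s,[.50,.26,.27],-0.2)); print("to stage",togo(s,[.56,-.12,.25],-0.2))
E
```

```text
cam pos tool [ 7.80303467e-02 -2.00950793e-05 -1.44990821e-01]
cam axes in tool (cols)
 [[ 0.001 -0.954 -0.301]
 [ 1.     0.001  0.   ]
 [-0.    -0.301  0.954]]
[[-0.08181763  0.03794845 -0.21809049]
 [ 0.03393714 -0.01403773 -0.21809049]
 [ 0.08783143 -0.03824245 -0.21809049]]
to rod view (array([-3.488, -1.82 , -0.316]), array([-0.0004, -0.    , -0.0712]))
to stage (array([-5.597, -5.037, -0.111]), array([-0.0004, -0.    , -0.0712]))
```

```bash
python3 -m handwheel '{"twist":[[0,0,0],[0,0,0],[0,0,0]],"translation":[[-0.35,-0.2,0],[-0.7,-0.4,0],[-1,-0.6,0]],"grip":[0.3,0.3,0.3]}' 20 | tail -c 400
python3 -m handwheel '{"twist":[[0,0,0],[0,0,0],[0,0,0]],"translation":[[-0.35,-0.2,0],[-0.7,-0.4,0],[-1,-0.6,0]],"grip":[0.3,0.3,0.3]}' | tail -c 400
python3 -m handwheel '{"twist":[[0,0,0],[0,0,-0.03],[0,0,-0.07],[0,0,-0.07],[0,0,-0.07]],"translation":[[-0.35,-0.2,0],[-0.7,-0.4,0],[-1,-0.6,0.4],[-1,-0.6,0.4],[-1,-0.6,0.4]],"grip":[0.3,0.3,0.3,0.3,0.3]}'
python3 - <<'E'
from h import *
from plant import r
import json,pickle
c=r.get_calibration("wrist");im=r.snapshot("wrist");cv2.imwrite("pics/w1.png",im);pickle.dump(c,open("w1.pkl","wb"))
s=r.get_state();print(s['clock'],s['tool_pos'],togo(s,[.56,-.12,.2],-.2))
E
```

```text
clock: 0.4
tool_pos: [0.3245, 0.4717, 0.2377]
eef_rot: [0.21, 0.978, -0.001, 0.0]
contact_force: [0.6, -0.9, -0.4]
opening: 0.801
clock: 0.65
tool_pos: [0.3927, 0.3733, 0.2377]
eef_rot: [0.211, 0.978, -0.002, 0.001]
contact_force: [-0.1, 0.2, -0.1]
opening: 0.573
clock: 1.07
tool_pos: [0.4593, 0.2729, 0.1957]
eef_rot: [0.106, 0.994, -0.004, -0.001]
contact_force: [1.1, -0.3, 1.1]
opening: 0.297
1.1167 [0.4585748  0.27635371 0.19707167] (array([-1.812, -3.668, -0.012]), array([-0.0016, -0.0004, -0.0027]))
```

View pics/w1.png

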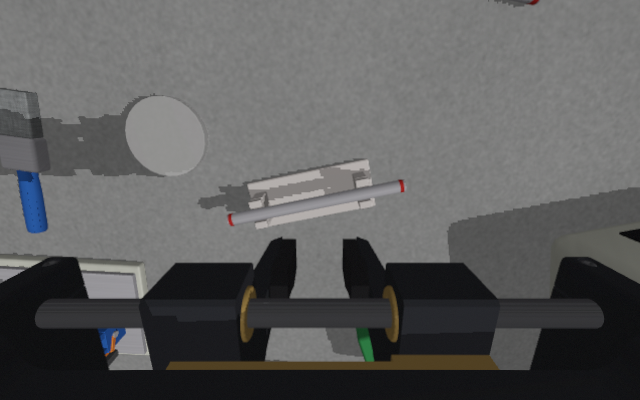

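The rest rod runs from (229,220) to (405,186) in the wrist view, with the petri dish at (165,135). On to the stage.

```bash

python3 -m handwheel '{"twist":[[0,0,0],[0,0,0],[0,0,0]],"translation":[[-0.17,-0.35,0],[-0.34,-0.7,0],[-0.5,-1,0]],"grip":[0,0,0]}' | head -2
python3 -m handwheel '{"twist":[[0,0,0],[0,0,0],[0,0,0]],"translation":[[-0.17,-0.35,0],[-0.34,-0.7,0],[-0.5,-1,0]],"grip":[0,0,0]}' | head -2
python3 -m handwheel '{"twist":[[0,0,0],[0,0,0],[0,0,0]],"translation":[[-0.17,-0.35,0],[-0.34,-0.7,0],[-0.5,-1,0]],"grip":[0,0,0]}' | head -2
python3 -m handwheel '{"twist":[[0,0,0],[0,0,0],[0,0,0],[0,0,0],[0,0,0]],"translation":[[-0.17,-0.35,0],[-0.3,-0.65,0],[-0.3,-0.65,0],[-0.3,-0.65,0],[-0.3,-0.65,0]],"grip":[0,0,0,0,0]}'
python3 - <<'E'
from h import *
from plant import r
import pickle
c=r.get_calibration("wrist");im=r.snapshot("wrist");cv2.imwrite("pics/w2.png",im);pickle.dump(c,open("w2.pkl","wb"))
c1=pickle.load(open("w1.pkl","rb"))
p=unproj(c1,[[231,219],[403,186]],0.042);print(p,p.mean(0),np.linalg.norm(p[0]-p[1]))
s=r.get_state();print(s['clock'],s['tool_pos'],s['qd'].round(3))
cv2.imwrite("pics/w2c.png",cv2.resize(im[60:320,140:500],None,fx=2.2,fy=2.2,interpolation=cv2.INTER_CUBIC))
E
```

```text
clock: 1.37
tool_pos: [0.4864, 0.1698, 0.1985]
clock: 1.62
tool_pos: [0.5155, 0.0627, 0.2]
clock: 1.87
tool_pos: [0.5456, -0.0448, 0.2016]
clock: 2.28
tool_pos: [0.5629, -0.1111, 0.2025]
eef_rot: [0.099, 0.995, 0.001, 0.002]
contact_force: [0.1, 0.4, 0.8]
opening: 0.007
[[0.47616883 0.16595254 0.042     ]
 [0.4780502  0.36087386 0.042     ]] [0.47710952 0.2634132  0.042     ] 0.19493039640141127
2.3333 [ 0.56266901 -0.11070024  0.20244459] [-0.004  0.002  0.003  0.009  0.006 -0.002  0.004]
```

View pics/w2c.png

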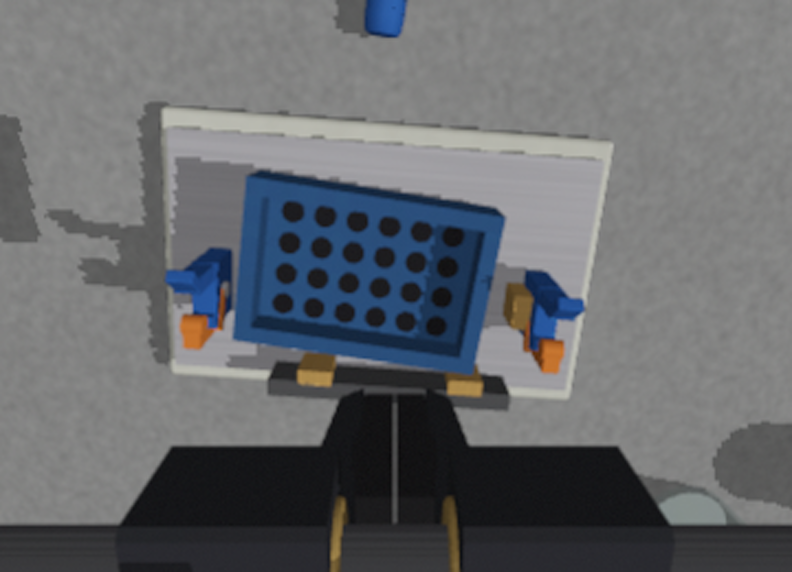

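View pics/w2.png

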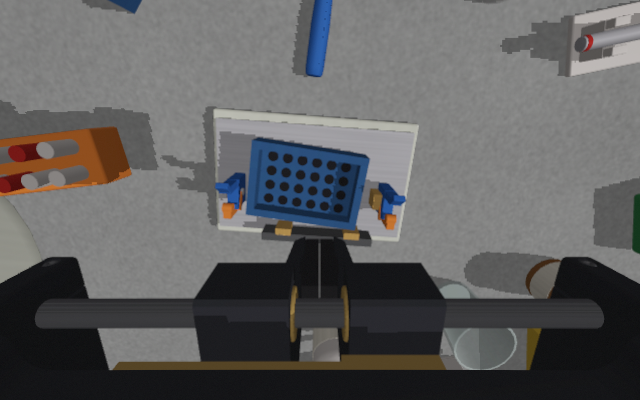

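The wrist view shows the stage, with the tray at roughly (308,182), the rear pads at about (284,228) and (350,234), and the side pad at about (376,199). I'll zoom in to get precise corners.

```bash
python3 - <<'E'
from h import *
im=cv2.imread("pics/w2.png")
a=cv2.resize(im[175:245,210:310],None,fx=8,fy=8,interpolation=cv2.INTER_CUBIC)
b=cv2.resize(im[175:245,320:420],None,fx=8,fy=8,interpolation=cv2.INTER_CUBIC)
for i,(m,x0) in enumerate(((a,210),(b,320))):
    for k in range(0,100,10):
        cv2.putText(m,str(x0+k),(k*8,10),0,.4,(255,255,255),1); cv2.line(m,(k*8,12),(k*8,18),(255,255,255),1)
    for k in range(0,70,10):
        cv2.putText(m,str(175+k),(0,k*8+4),0,.4,(255,255,255),1)
cv2.imwrite("pics/za.png",a);cv2.imwrite("pics/zb.png",b)
E
```

```text
(no output)
```

View pics/za.png

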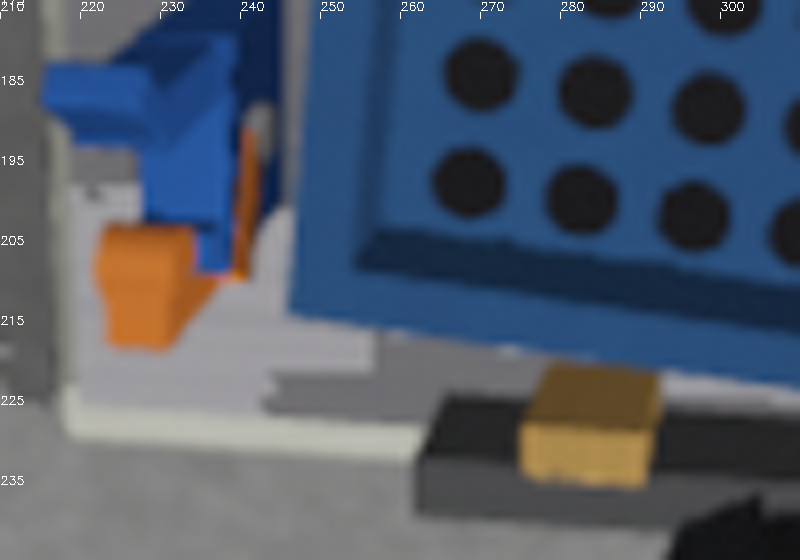

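View pics/zb.png

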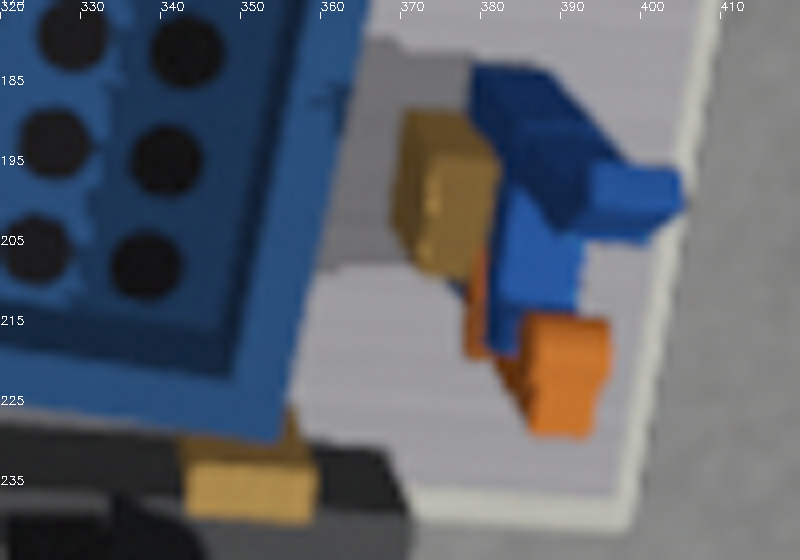

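```bash
cat > fit.py <<'E'
from h import *
import pickle
from scipy.optimize import least_squares
c=pickle.load(open("w2.pkl","rb"))
def px(x0,pts,y0=175,f=8): return np.array([[ (a+.5)/f-.5+x0,(b+.5)/f-.5+y0] for a,b in pts])
uv=np.vstack([px(210,[(522,424),(657,428)]),px(320,[(188,460),(318,465),(432,150),(418,270)])])
S=np.array([[40,-49,46],[40,-31,46],[40,31,46],[40,49,46],[-9,60,46],[9,60,46]])/1e3
def T(p,S): 
    cc,s=np.cos(p[2]),np.sin(p[2]); return np.c_[p[0]+cc*S[:,0]-s*S[:,1],p[1]+s*S[:,0]+cc*S[:,1],S[:,2]]
def stage():
    q=least_squares(lambda p:(proj(c,T(p,S))-uv).ravel(),[.56,-.12,-.2]); return q
if __name__=="__main__":
    q=stage();print(q.x,q.fun.round(2))
    p=q.x
    # tray: top corners outer z=62 (20+10+32), in crop full px of w2c (f=2.2,x0=140,y0=60)
    tu=px(140,[(250,172),(504,213),(474,373),(235,340)],60,2.2)
    tu[3]=px(210,[(290,313)])[0]; tu[2]=px(320,[(278,442)])[0]
    TS=np.array([[-40,-60,0],[-40,60,0],[40,60,0],[40,-60,0]])/1e3; TS[:,2]=.062
    t=least_squares(lambda p:(proj(c,T(p,TS))-tu).ravel(),p);print("tray",t.x,t.fun.round(2))
    d=t.x[:2]-p[:2];cc,s=np.cos(p[2]),np.sin(p[2]);print("tray in stage",cc*d[0]+s*d[1],-s*d[0]+cc*d[1],t.x[2]-p[2])
    im=cv2.resize(cv2.imread("pics/w2.png")[60:320,140:500],None,fx=2.2,fy=2.2,interpolation=cv2.INTER_CUBIC)
    def dr(P,col):
        for u in proj(c,P): cv2.circle(im,tuple(((u-[140,60]+.5)*2.2).astype(int)),3,col,-1)
    dr(T(p,S),(0,255,0)); dr(T(t.x,TS),(0,255,255))
    dr(T(p,np.array([[-75,118,20],[-75,-118,20],[75,118,20],[75,-118,20]])/1e3),(255,0,255))
    dr(T(p,np.array([[-75,108,20],[-75,-128,20],[75,108,20],[75,-128,20]])/1e3),(255,255,0))
    dr(T(p,np.array([[9.5,75,70.5],[9.5,-95,70.5],[-9,75,80],[-9,-95,80]])/1e3),(0,0,255))
    cv2.imwrite("pics/ov.png",im)
E
python3 fit.py
```

```text
[ 0.57747016 -0.11303361 -0.26656663] [-0.08 -0.04 -1.34  0.44  0.74 -0.19 -0.07  0.16  0.51 -0.25  0.21  0.02]
tray [ 0.55791697 -0.12363921 -0.35593596] [-1.67  0.3   1.66  0.79  0.61 -0.45 -0.55 -0.49]
tray in stage -0.016068857416497752 -0.015381743685150471 -0.08936933084185245
```

View pics/ov.png

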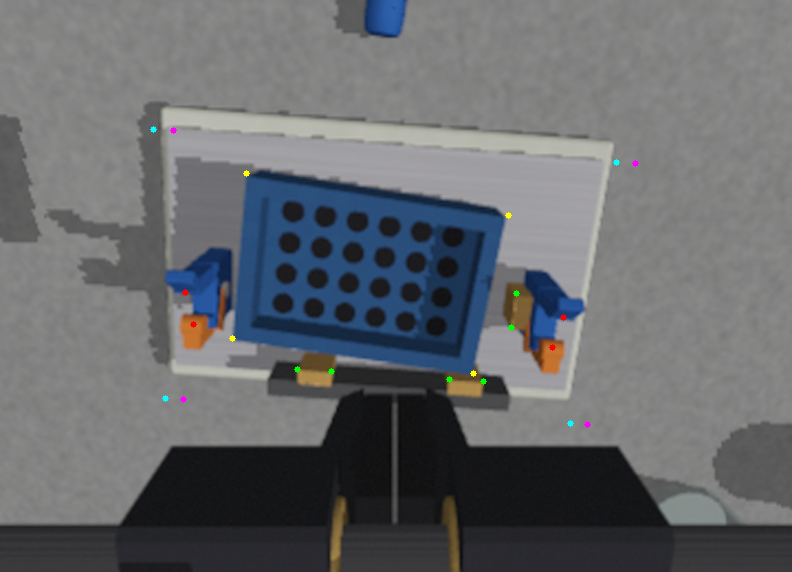

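```bash
cat > fit2.py <<'E'
from fit import *
cu=px(140,[(163,108),(613,143),(569,399),(172,374)],60,2.2)
def f(p):
    C=np.array([[-75,-118,20],[-75,118,20],[75,118,20],[75,-118,20]])/1e3+np.array([p[3],p[4],0])
    return np.r_[(proj(c,T(p[:3],S))-uv).ravel(),.7*(proj(c,T(p[:3],C))-cu).ravel()]
q=least_squares(f,[.577,-.113,-.26,-.01,-.01]);print(q.x.round(4),q.fun.round(2))
E
python3 fit2.py; cat >> h.py <<'E'
SP=[.5775,-.1130,-.2666]
def st2w(p,sp=None):
    sp=SP if sp is None else sp; c,s=np.cos(sp[2]),np.sin(sp[2]); x,y,z=np.array(p)/1e3
    return [sp[0]+c*x-s*y,sp[1]+s*x+c*y,z]
def w2st(p,sp=None):
    sp=SP if sp is None else sp; c,s=np.cos(sp[2]),np.sin(sp[2]); d=np.array(p[:2])-sp[:2]
    return np.array([c*d[0]+s*d[1],-s*d[0]+c*d[1],p[2]]).round(4)*1e3
E
python3 - <<'E'
from h import *
from plant import r
s=r.get_state();print(s['tool_pos'],w2st(s['tool_pos']),s['contact_force'].round(2));print(togo(s,st2w([-9,-9,70]),SP[2]))
E
```

```text
[ 0.5774 -0.1129 -0.2693 -0.0114 -0.009 ] [-0.1  -0.2  -1.37  0.32  0.71 -0.17 -0.1   0.22  0.59 -0.15  0.25  0.11
 -2.8  -1.14  2.9  -1.05  1.84  2.3  -1.86  1.82]
[ 0.56266901 -0.11070024  0.20244459] [-14.9  -1.7 202.4] [0.02 0.14 0.07]
(array([-0.049, -0.079,  1.325]), array([0.0005, 0.0011, 0.0223]))
```

```bash
sed -i 's/^SP=.*/SP=[.5775,-.1130,-.268]/' h.py
python3 -m handwheel '{"twist":[[0,0,0.022],[0,0,0.022],[0,0,0.022],[0,0,0.022],[0,0,0.022],[0,0,0.022]],"translation":[[-0.05,-0.08,0],[-0.05,-0.08,0.3],[-0.05,-0.08,0.6],[-0.05,-0.08,0.9],[-0.05,-0.08,0.9],[-0.05,-0.08,0.9]],"grip":[0.45,0.45,0.45,0.45,0.45,0.45]}' 40
python3 - <<'E'
from h import *
from plant import r
import pickle
s=r.get_state();print(s['tool_pos'],w2st(s['tool_pos']),s['contact_force'].round(2));print(togo(s,st2w([-9,-9,45]),SP[2]))
c=r.get_calibration("wrist");im=r.snapshot("wrist");cv2.imwrite("pics/w3.png",im)
E
```

```text
clock: 2.83
tool_pos: [0.5657, -0.1169, 0.112]
eef_rot: [0.131, 0.991, 0.001, 0.0]
contact_force: [0.6, -0.6, 0.6]
opening: 0.431
[ 0.56572116 -0.11685931  0.11201192] [-10.3  -6.8 112. ] [ 0.56 -0.6   0.59]
(array([-0.013, -0.023,  0.67 ]), array([0.0008, 0.0001, 0.0018]))
```

View pics/w3.png

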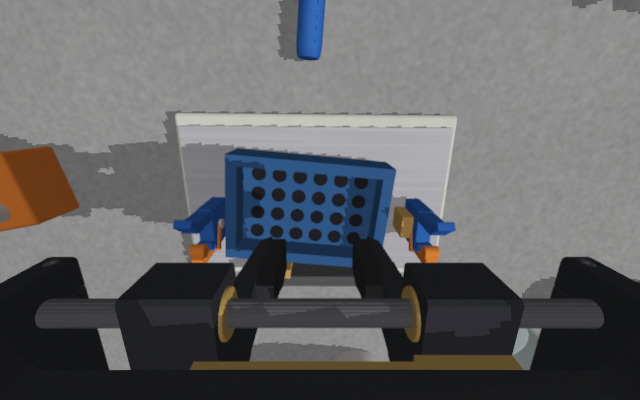

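The stage's front edge is now level in the view at row 118, so tool and stage yaw agree. The tray's trough is straight below. Now to descend.

```bash

python3 -m handwheel '{"twist":[[0,0,0.002],[0,0,0.002],[0,0,0.002],[0,0,0.002]],"translation":[[-0.01,-0.02,0.3],[-0.01,-0.02,0.6],[-0.01,-0.02,0.6],[-0.01,-0.02,0.62]],"grip":[0.45,0.45,0.45,0.45]}' 40
python3 -m handwheel '{"twist":[[0,0,0],[0,0,0],[0,0,0]],"translation":[[0,0,0.04],[0,0,0.08],[0,0,0.08]],"grip":[0.45,0.45,0.45]}' 40
python3 - <<'E'
from h import *
from plant import r
s=r.get_state();print(s['tool_pos'],w2st(s['tool_pos']),s['contact_force'].round(2),s['moment'].round(2));print(togo(s,st2w([-9,-9,32]),SP[2]))
E
```

```text
clock: 3.22
tool_pos: [0.5683, -0.1189, 0.0527]
eef_rot: [0.134, 0.991, 0.001, 0.002]
contact_force: [0.2, 0.0, 0.1]
opening: 0.451
clock: 3.47
tool_pos: [0.5692, -0.1189, 0.0458]
eef_rot: [0.134, 0.991, 0.001, 0.003]
contact_force: [0.1, 0.5, 0.0]
opening: 0.452
[ 0.56921785 -0.11885248  0.04581542] [-6.4 -7.8 45.8] [0.14 0.51 0.02] [0.02 0.04 0.05]
(array([ 0.027, -0.012,  0.138]), array([ 0.0011,  0.0021, -0.0002]))
```

Now I'll press down in small increments, watching the force.

```bash

python3 -m handwheel '{"twist":[[0,0.002,0],[0,0.002,0],[0,0.002,0],[0,0.002,0]],"translation":[[0.02,-0.01,0.02],[0.02,-0.01,0.04],[0.02,-0.01,0.06],[0.02,-0.01,0.06]],"grip":[0.45,0.45,0.45,0.45]}' 40
python3 -m handwheel '{"twist":[[0,0,0],[0,0,0],[0,0,0],[0,0,0]],"translation":[[0,0,0.02],[0,0,0.04],[0,0,0.05],[0,0,0.05]],"grip":[0.45,0.45,0.45,0.45]}' 40
python3 - <<'E'
from h import *
from plant import r
s=r.get_state();print(s['tool_pos'],w2st(s['tool_pos']),s['contact_force'].round(2),s['moment'].round(2));print(togo(s,st2w([-9,-9,31]),SP[2]))
E
```

```text
clock: 3.8
tool_pos: [0.5674, -0.1196, 0.0401]
eef_rot: [0.134, 0.991, 0.002, 0.001]
contact_force: [-0.4, -0.6, 4.3]
opening: 0.45
clock: 4.13
tool_pos: [0.5675, -0.1196, 0.0352]
eef_rot: [0.134, 0.991, 0.001, 0.001]
contact_force: [-0.1, -0.1, 3.0]
opening: 0.449
[ 0.5674633  -0.11962995  0.03522393] [-7.9 -9.1 35.2] [-0.1  -0.11  3.01] [-0.06  0.13 -0.04]
(array([0.011, 0.   , 0.042]), array([ 0.001 ,  0.0004, -0.0003]))
```

```bash

python3 -m handwheel '{"twist":[[0,0,0],[0,0,0],[0,0,0],[0,0,0],[0,0,0]],"translation":[[0,0,0.02],[0,0,0.03],[0,0,0.04],[0,0,0.04],[0,0,0.04]],"grip":[0.45,0.45,0.45,0.45,0.45]}' 40
python3 -m handwheel '{"twist":[[0,0,0],[0,0,0],[0,0,0]],"translation":[[0,0,0.01],[0,0,0.02],[0,0,0.02]],"grip":[0.45,0.45,0.45]}' 40
python3 - <<'E'
from h import *
from plant import r
s=r.get_state();print(s['tool_pos'],w2st(s['tool_pos']),s['contact_force'].round(2),s['moment'].round(2))
c=r.get_calibration("wrist");im=r.snapshot("wrist");cv2.imwrite("pics/w4.png",im);cv2.imwrite("pics/side4.png",cv2.resize(r.snapshot("side")[180:300,280:420],None,fx=5,fy=5,interpolation=cv2.INTER_CUBIC))
E
```

```text
clock: 4.55
tool_pos: [0.5675, -0.1196, 0.0325]
eef_rot: [0.134, 0.991, 0.001, 0.001]
contact_force: [-2.3, 1.0, 13.8]
opening: 0.451
clock: 4.8
tool_pos: [0.5675, -0.1196, 0.0324]
eef_rot: [0.134, 0.991, 0.001, 0.001]
contact_force: [-3.8, 1.3, 19.5]
opening: 0.444
[ 0.56751343 -0.11962628  0.03243812] [-7.9 -9.  32.4] [-3.85  1.33 19.5 ] [-0.11  1.06 -0.04]
```

View pics/w4.png

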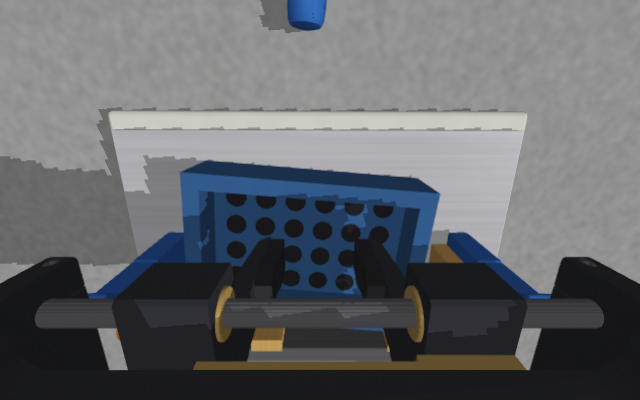

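View pics/side4.png

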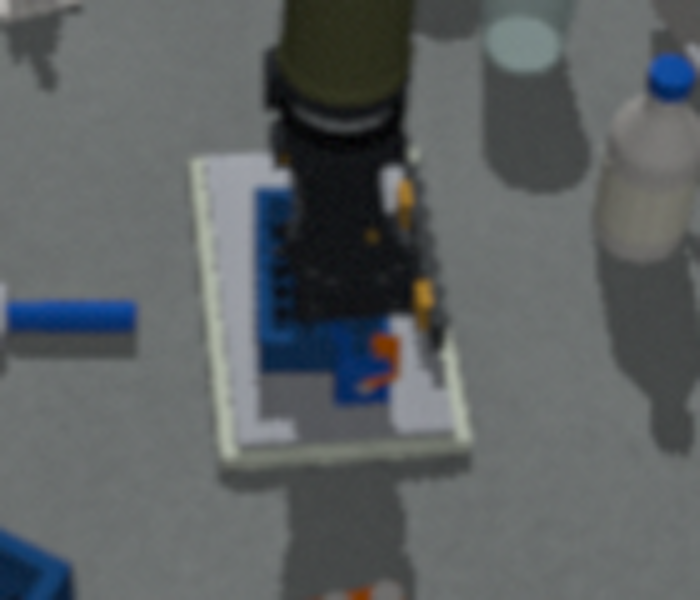

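The force built up with no further travel at TCP z 32.4 (the floor is 32 when home), so the tray is down flat. I'll raise the tips 4 mm and push rearward with both fingers on the rear wall.

```bash

python3 -m handwheel '{"twist":[[0,0,0],[0,0,0],[0,0,0],[0,0,0],[0,0,0],[0,0,0]],"translation":[[0,0,-0.05],[0,0,-0.05],[-0.04,0,-0.05],[-0.08,0,-0.05],[-0.12,0,-0.05],[-0.12,0,-0.05]],"grip":[0.45,0.45,0.45,0.45,0.45,0.45]}' 40
python3 -m handwheel '{"twist":[[0,0,0],[0,0,0],[0,0,0],[0,0,0],[0,0,0]],"translation":[[-0.02,0,0],[-0.04,0,0],[-0.06,0,0],[-0.08,0,0],[-0.08,0,0]],"grip":[0.45,0.45,0.45,0.45,0.45]}' 40
python3 - <<'E'
from h import *
from plant import r
s=r.get_state();print(s['tool_pos'],w2st(s['tool_pos']),s['contact_force'].round(2),s['moment'].round(2));print(togo(s,st2w([23,-9,37]),SP[2]))
c=r.get_calibration("wrist");im=r.snapshot("wrist");cv2.imwrite("pics/w5.png",im)
E
```

```text
clock: 5.4
tool_pos: [0.58, -0.1231, 0.037]
eef_rot: [0.134, 0.991, 0.001, 0.002]
contact_force: [0.9, -0.2, 0.9]
opening: 0.45
clock: 5.82
tool_pos: [0.5881, -0.1254, 0.0368]
eef_rot: [0.134, 0.991, 0.001, 0.002]
contact_force: [-1.6, -0.7, 0.5]
opening: 0.446
[ 0.58811527 -0.12535416  0.03682371] [13.5 -9.1 36.8] [-1.6  -0.66  0.49] [0.08 0.07 0.04]
(array([-0.095,  0.001, -0.001]), array([ 0.0008,  0.001 , -0.0005]))
```

View pics/w5.png

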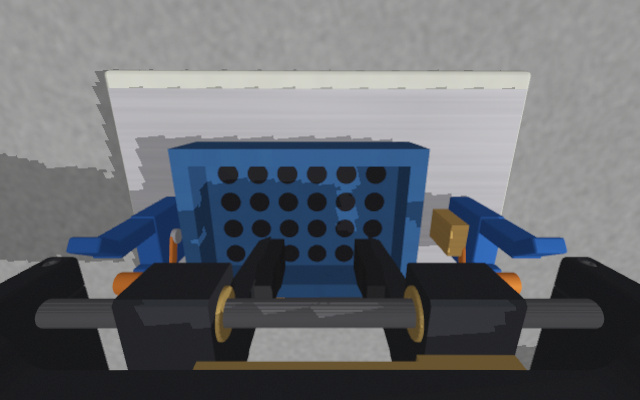

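The tray is now square to the stage: its front edge is level at row 145 and the stage edge at row 72. I'll keep pushing to the pads.

```bash

python3 -m handwheel '{"twist":[[0,0,0],[0,0,0],[0,0,0],[0,0,0],[0,0,0]],"translation":[[-0.02,0,0],[-0.04,0,0],[-0.06,0,0],[-0.08,0,0],[-0.08,0,0]],"grip":[0.45,0.45,0.45,0.45,0.45]}' 40
python3 -m handwheel '{"twist":[[0,0,0],[0,0,0],[0,0,0],[0,0,0]],"translation":[[-0.01,0,0],[-0.02,0,0],[-0.03,0,0],[-0.03,0,0]],"grip":[0.45,0.45,0.45,0.45]}' 40
python3 - <<'E'
from h import *
from plant import r
s=r.get_state();print(s['tool_pos'],w2st(s['tool_pos']),s['contact_force'].round(2),s['moment'].round(2))
E
```

```text
clock: 6.28
tool_pos: [0.5966, -0.1279, 0.037]
eef_rot: [0.134, 0.991, 0.001, 0.002]
contact_force: [-1.0, 0.2, -0.1]
opening: 0.451
clock: 6.62
tool_pos: [0.597, -0.128, 0.0369]
eef_rot: [0.134, 0.991, 0.001, -0.0]
contact_force: [-6.9, 2.7, 6.4]
opening: 0.45
[ 0.59696504 -0.12799954  0.03690965] [22.7 -9.3 36.9] [-6.94  2.75  6.38] [ 0.37  1.38 -0.12]
```

It stopped at stage x 22.7 (23 expected with the tray home). I'll back off to mid-trough, look, then push left.

```bash

python3 -m handwheel '{"twist":[[0,0,0],[0,0,0],[0,0,0],[0,0,0],[0,0,0]],"translation":[[0.1,0,0],[0.21,0,0],[0.23,0.03,0],[0.23,0.05,0],[0.23,0.05,0]],"grip":[0.45,0.45,0.45,0.45,0.45]}' 40
python3 - <<'E'
from h import *
from plant import r
import pickle
s=r.get_state();print(s['tool_pos'],w2st(s['tool_pos']),s['contact_force'].round(2),s['moment'].round(2));print(togo(s,st2w([0,14.5,37]),SP[2]))
c=r.get_calibration("wrist");im=r.snapshot("wrist");cv2.imwrite("pics/w6.png",im)
pickle.dump(c,open("w6.pkl","wb"))
for y in(-15,0): print(proj(c,[st2w([x,y+yy,52]) for x,yy in((-40,-60),(-40,60),(40,60),(40,-60))]).round(1).tolist())
E
```

```text
clock: 7.03
tool_pos: [0.5778, -0.1162, 0.0373]
eef_rot: [0.134, 0.991, 0.001, 0.001]
contact_force: [0.6, 0.8, -0.8]
opening: 0.449
[ 0.57780855 -0.11624782  0.03726553] [ 1.2 -3.1 37.3] [ 0.64  0.76 -0.81] [0.03 0.01 0.06]
(array([0.012, 0.175, 0.003]), array([ 0.0009,  0.0006, -0.0002]))
[[168.1, 191.7], [419.6, 191.4], [404.4, 328.1], [191.0, 328.7]]
[[199.6, 191.6], [450.9, 191.4], [431.0, 328.1], [217.7, 328.6]]
```

View pics/w6.png

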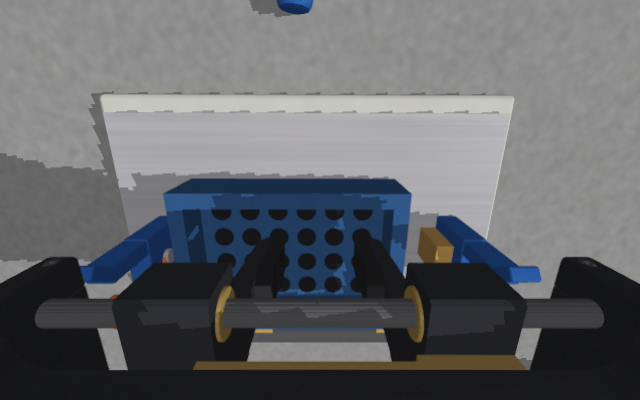

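```bash

python3 -m handwheel '{"twist":[[0,0,0],[0,0,0],[0,0,0],[0,0,0],[0,0,0],[0,0,0]],"translation":[[0.01,0.03,0],[0.01,0.06,0],[0.01,0.09,0],[0.01,0.12,0],[0.01,0.15,0],[0.01,0.15,0]],"grip":[0.45,0.45,0.45,0.45,0.45,0.45]}' 40
python3 - <<'E'
from h import *
from plant import r
import pickle
s=r.get_state();print(s['tool_pos'],w2st(s['tool_pos']),s['contact_force'].round(2),s['moment'].round(2));print(togo(s,st2w([0,14.5,37]),SP[2]))
c=r.get_calibration("wrist");im=r.snapshot("wrist");cv2.imwrite("pics/w7.png",im)
print(proj(c,[st2w([x,yy,52]) for x,yy in((-40,-60),(-40,60),(40,60),(40,-60))]).round(1).tolist())
E
```

```text
clock: 7.58
tool_pos: [0.5811, -0.1009, 0.0372]
eef_rot: [0.134, 0.991, 0.001, 0.001]
contact_force: [0.1, -0.6, -1.3]
opening: 0.45
[ 0.58108265 -0.10092512  0.03719141] [ 0.3 12.6 37.2] [ 0.08 -0.56 -1.28] [-0.25 -0.06 -0.03]
(array([0.003, 0.019, 0.002]), array([ 0.001 ,  0.0006, -0.    ]))
[[166.9, 193.5], [418.0, 193.3], [403.0, 329.5], [189.9, 330.0]]
```

View pics/w7.png

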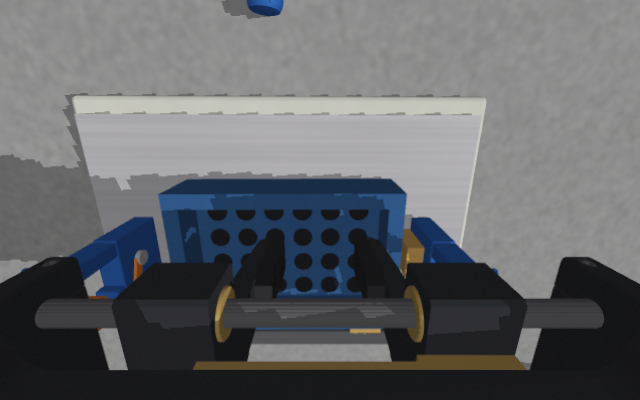

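About 6 mm remain: the front-left corner is at (405,194) and home would be at (418,193).

```bash

python3 -m handwheel '{"twist":[[0,0,0],[0,0,0],[0,0,0],[0,0,0],[0,0,0]],"translation":[[0,0.02,0],[0,0.04,0],[0,0.05,0],[0,0.06,0],[0,0.06,0]],"grip":[0.45,0.45,0.45,0.45,0.45]}' 40
python3 -m handwheel '{"twist":[[0,0,0],[0,0,0],[0,0,0]],"translation":[[0,0.01,0],[0,0.02,0],[0,0.02,0]],"grip":[0.45,0.45,0.45]}' 40
python3 - <<'E'
from h import *
from plant import r
import pickle
s=r.get_state();print(s['tool_pos'],w2st(s['tool_pos']),s['contact_force'].round(2),s['moment'].round(2))
c=r.get_calibration("wrist");im=r.snapshot("wrist");cv2.imwrite("pics/w8.png",im)
print(proj(c,[st2w([x,yy,52]) for x,yy in((-40,-60),(-40,60),(40,60),(40,-60))]).round(1).tolist())
E
```

```text
clock: 8.05
tool_pos: [0.5823, -0.0959, 0.0372]
eef_rot: [0.134, 0.991, 0.001, 0.001]
contact_force: [-0.7, -3.8, 0.9]
opening: 0.446
clock: 8.3
tool_pos: [0.5823, -0.0959, 0.0373]
eef_rot: [0.135, 0.991, -0.0, 0.0]
contact_force: [-1.7, -5.0, 2.9]
opening: 0.448
[ 0.58227355 -0.09587567  0.03727524] [ 0.1 17.8 37.3] [-1.72 -5.02  2.9 ] [-1.11  0.25 -0.01]
[[156.2, 193.8], [406.9, 193.5], [393.9, 329.8], [181.0, 330.1]]
```

View pics/w8.png

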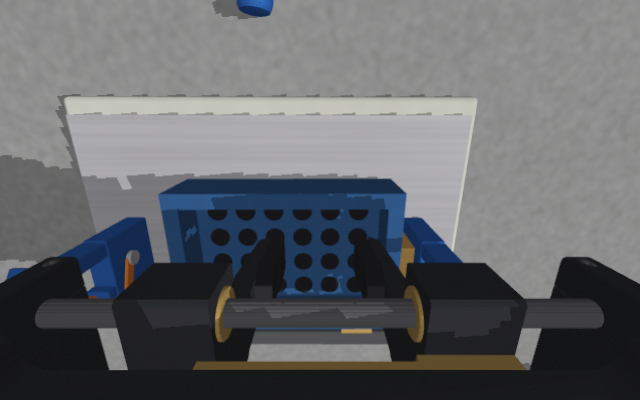

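The tray meets the side pad: the force stalled at 5 N, and the corner at (405.5,194) matches the predicted home position within 1 mm. I'll give one gentle rear nudge as insurance, then retreat and check.

```bash

python3 -m handwheel '{"twist":[[0,0,0],[0,0,0],[0,0,0],[0,0,0],[0,0,0],[0,0,0],[0,0,0],[0,0,0]],"translation":[[0,-0.1,0],[0,-0.18,0],[-0.1,-0.18,0],[-0.18,-0.18,0],[-0.2,-0.18,0],[-0.22,-0.18,0],[-0.23,-0.18,0],[-0.23,-0.18,0]],"grip":[0.45,0.45,0.45,0.45,0.45,0.45,0.45,0.45]}' 40
python3 -m handwheel '{"twist":[[0,0,0],[0,0,0],[0,0,0],[0,0,0],[0,0,0],[0,0,0],[0,0,0],[0,0,0]],"translation":[[0.1,0,0],[0.2,0,0],[0.23,0,0],[0.23,0,-0.3],[0.23,0,-0.6],[0.23,0,-1],[0.23,0,-1],[0.23,0,-1]],"grip":[0.45,0.45,0.45,0.45,0.45,0.45,0.45,0.45]}' 40
python3 -m handwheel '{"twist":[[0,0,0],[0,0,0],[0,0,0],[0,0,0]],"translation":[[0,0,-0.3],[0,0,-0.6],[0,0,-0.6],[0,0,-0.6]],"grip":[0.45,0.45,0.45,0.45]}' 40
python3 - <<'E'
from h import *
from plant import r
import pickle
s=r.get_state();print(s['tool_pos'],w2st(s['tool_pos']),s['contact_force'].round(2),s['moment'].round(2))
c=r.get_calibration("wrist");im=r.snapshot("wrist");cv2.imwrite("pics/w9.png",im)
pickle.dump(c,open("w9.pkl","wb"))
m=cv2.resize(im[90:290,190:440],None,fx=3,fy=3,interpolation=cv2.INTER_CUBIC)
def dr(P,col):
  for u in proj(c,[st2w(p) for p in P]): cv2.circle(m,tuple(((u-[190,90]+.5)*3).astype(int)),2,col,-1)
dr([(-40,-60,52),(-40,60,52),(40,60,52),(40,-60,52)],(0,255,255))
dr([(40,-49,46),(40,-31,46),(40,31,46),(40,49,46),(-9,60,46),(9,60,46)],(0,255,0))
dr([(9.5,75,70.5),(9.5,-95,70.5)],(0,0,255))
cv2.imwrite("pics/w9c.png",m)
E
```

```text
clock: 9.02
tool_pos: [0.5983, -0.1188, 0.0371]
eef_rot: [0.134, 0.991, -0.0, -0.001]
contact_force: [-3.1, -0.2, 2.4]
opening: 0.453
clock: 9.68
tool_pos: [0.5785, -0.1129, 0.1395]
eef_rot: [0.134, 0.991, -0.0, 0.002]
contact_force: [-0.3, -0.0, -0.7]
opening: 0.447
clock: 10.02
tool_pos: [0.579, -0.1129, 0.1999]
eef_rot: [0.135, 0.991, 0.0, 0.003]
contact_force: [0.5, 1.1, -0.4]
opening: 0.449
[ 0.57896106 -0.11292423  0.19991068] [  1.4   0.5 199.9] [ 0.48  1.07 -0.36] [-0.02 -0.01 -0.06]
```

View pics/w9c.png

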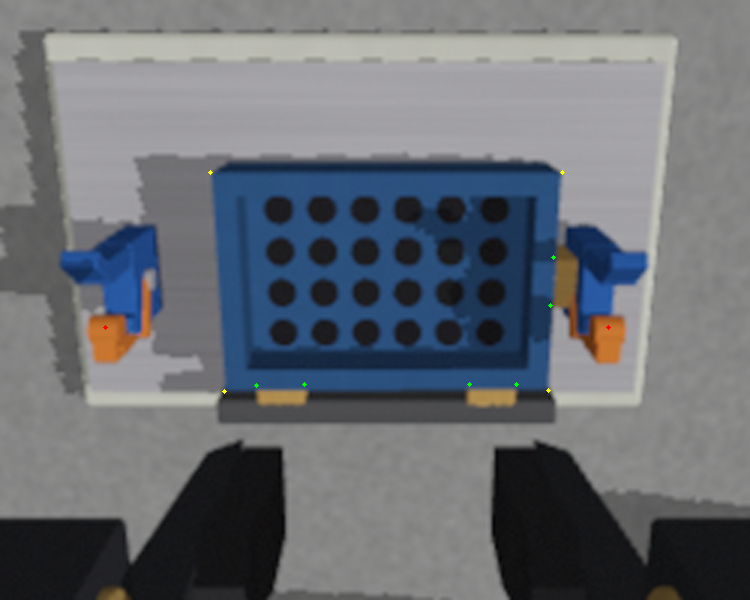

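The tray sits square against both rear pads (crop about (282,397) and (492,397)) and the side pad (crop about (563,275)). Now the rod.

```bash

python3 - <<'E'
from h import *
from plant import r
s=r.get_state();print(s['q'].round(2)); 
for y in (1.56,-1.58): print(togo(s,[.477,.263,.2],y))
E
```

```text
[ 0.31  0.7  -0.34  1.72  0.32  0.77  1.12]
(array([ 1.974,  3.354, -0.02 ]), array([-0.001 ,  0.0009, -0.5824]))
(array([ 1.974,  3.354, -0.02 ]), array([0.0009, 0.001 , 0.4171]))
```

```bash

python3 -m handwheel '{"twist":[[0,0,0],[0,0,0],[0,0,0]],"translation":[[0.2,0.35,0],[0.4,0.7,0],[0.6,1,0]],"grip":[0.6,0.6,0.6]}' 40 |head -2
python3 -m handwheel '{"twist":[[0,0,0],[0,0,0],[0,0,0]],"translation":[[0.2,0.35,0],[0.4,0.7,0],[0.6,1,0]],"grip":[0.6,0.6,0.6]}' 40 |head -2
python3 -m handwheel '{"twist":[[0,0,-0.035],[0,0,-0.07],[0,0,-0.105],[0,0,-0.14],[0,0,-0.175],[0,0,-0.21],[0,0,-0.245],[0,0,-0.28],[0,0,-0.315],[0,0,-0.35],[0,0,-0.385],[0,0,-0.42]],"translation":[[0.2,0.35,0],[0.4,0.7,0],[0.6,1,0],[0.6,1,0],[0.6,1,0],[0.6,1,0],[0.6,1,0],[0.6,1,0],[0.6,1,0],[0.6,1,0],[0.6,1,0],[0.6,1,0]],"grip":[0.6,0.6,0.6,0.6,0.6,0.6,0.6,0.6,0.6,0.6,0.6,0.6]}' 40
python3 - <<'E'
from h import *
from plant import r
s=r.get_state();print(s['q'].round(2),togo(s,[.477,.263,.17],1.56))
E
```

```text
clock: 10.32
tool_pos: [0.5453, 0.001, 0.1964]
clock: 10.57
tool_pos: [0.5123, 0.1158, 0.1945]
clock: 11.57
tool_pos: [0.48, 0.2274, 0.1925]
eef_rot: [-0.504, 0.864, 0.001, -0.003]
contact_force: [-0.3, -0.3, 0.2]
opening: 0.599
[-0.13  0.7  -0.66  1.88  0.6   0.78  1.5 ] (array([-0.296,  0.2  ,  0.225]), array([ 0.0018, -0.001 , -0.1605]))
```

At the stage, this turning direction would take joint 7 past its range (about 2.69). I'll use the equivalent grasp half a turn away, at yaw -1.58.

```bash

python3 -m handwheel '{"twist":[[0,0,0.035],[0,0,0.07],[0,0,0.105],[0,0,0.14],[0,0,0.175],[0,0,0.21],[0,0,0.245],[0,0,0.28],[0,0,0.315],[0,0,0.35],[0,0,0.385],[0,0,0.42]],"translation":[[0,0,0],[0,0,0],[0,0,0],[0,0,0],[0,0,0],[0,0,0],[0,0,0],[0,0,0],[0,0,0],[0,0,0],[0,0,0],[0,0,0]],"grip":[0.6,0.6,0.6,0.6,0.6,0.6,0.6,0.6,0.6,0.6,0.6,0.6]}' 40
python3 -m handwheel '{"twist":[[0,0,0.035],[0,0,0.07],[0,0,0.105],[0,0,0.14],[0,0,0.175],[0,0,0.21],[0,0,0.245],[0,0,0.28],[0,0,0.315],[0,0,0.35],[0,0,0.385],[0,0,0.41]],"translation":[[0,0,0],[0,0,0],[0,0,0],[0,0,0],[0,0,0],[0,0,0],[0,0,0],[0,0,0],[0,0,0],[0,0,0],[0,0,0],[0,0,0]],"grip":[0.6,0.6,0.6,0.6,0.6,0.6,0.6,0.6,0.6,0.6,0.6,0.6]}' 40
python3 - <<'E'
from h import *
from plant import r
s=r.get_state();print(s['q'].round(2),togo(s,[.477,.263,.17],-1.58))
E
```

```text
clock: 12.57
tool_pos: [0.4789, 0.2267, 0.1905]
eef_rot: [0.134, 0.991, -0.002, -0.005]
contact_force: [-0.0, 0.7, 0.2]
opening: 0.603
clock: 13.57
tool_pos: [0.4779, 0.2259, 0.1886]
eef_rot: [0.704, 0.71, -0.007, -0.002]
contact_force: [0.1, -0.4, 0.3]
opening: 0.598
[-0.59  0.64  0.1   1.9  -0.11  0.61 -0.41] (array([ 0.372, -0.003,  0.183]), array([-0.004 ,  0.002 ,  0.0057]))
```

```bash

python3 -m handwheel '{"twist":[[-0.004,0.002,0.006],[-0.004,0.002,0.006],[-0.004,0.002,0.006],[-0.004,0.002,0.006],[-0.004,0.002,0.006]],"translation":[[0.2,0,0],[0.37,0,0.1],[0.37,0,0.2],[0.37,0,0.2],[0.37,0,0.2]],"grip":[0.5,0.5,0.5,0.5,0.5]}' 40
python3 - <<'E'
from h import *
from plant import r
import pickle
s=r.get_state();print(s['tool_pos'],s['qd'].round(3))
c=r.get_calibration("wrist");im=r.snapshot("wrist");cv2.imwrite("pics/w10.png",im)
pickle.dump((c,s),open("w10.pkl","wb"))
E
```

```text
clock: 13.98
tool_pos: [0.4763, 0.261, 0.1667]
eef_rot: [0.711, 0.703, -0.002, 0.0]
contact_force: [-1.2, -0.8, -0.3]
opening: 0.5
[0.47632706 0.26095013 0.16669655] [ 0.012 -0.027  0.011 -0.013 -0.002  0.005 -0.001]
```

View pics/w10.png

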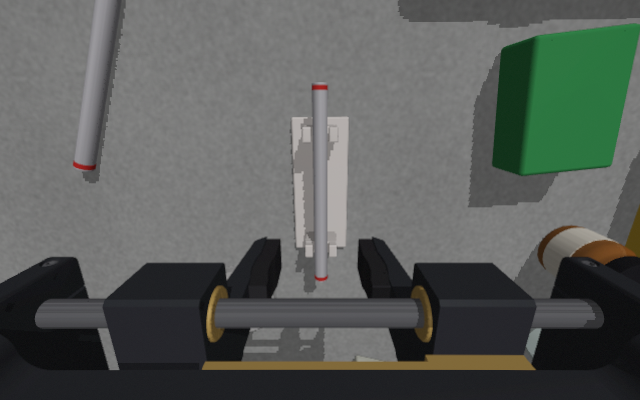

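The rest rod runs from (320,84) to (321,280) in the view. The amber jar is at about (590,250), out to the right and well beyond the fingers.

```bash

python3 - <<'E'
from h import *
import pickle
from plant import r
c,s=pickle.load(open("w10.pkl","rb"))
im=cv2.imread("pics/w10.png")
cv2.imwrite("pics/z10.png",np.hstack([cv2.resize(im[70:110,290:350],None,fx=6,fy=6,interpolation=cv2.INTER_CUBIC),cv2.resize(im[250:290,290:350],None,fx=6,fy=6,interpolation=cv2.INTER_CUBIC)]))
p=unproj(c,[[320,84],[321,280]],0.042);print(p,p.mean(0),np.linalg.norm(p[0]-p[1]), np.arctan2(-(p[0]-p[1])[0],(p[0]-p[1])[1]))
E
```

```text
[[0.47794863 0.36092977 0.042     ]
 [0.47722261 0.1611117  0.042     ]] [0.47758562 0.26102073 0.042     ] 0.19981939160229095 -0.0036333425610638637
```

View pics/z10.png

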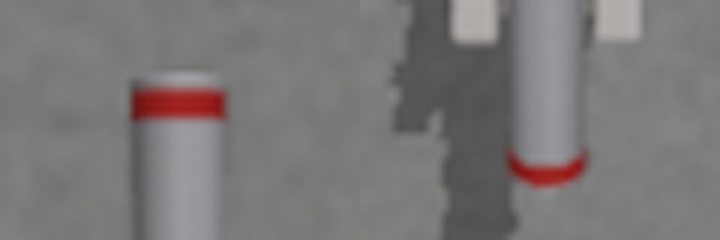

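```bash

python3 - <<'E'
from h import *
from plant import r
s=r.get_state();print(s['tool_pos'],togo(s,[.4776,.261,.023],-1.574))
E
python3 -m handwheel '{"twist":[[0,0,0],[0,0,0],[0,0,0],[0,0,0],[0,0,0],[0,0,0]],"translation":[[0,-0.01,0.3],[0,-0.01,0.6],[0,-0.01,0.8],[0,-0.01,1],[0,-0.01,1],[0,-0.01,1]],"grip":[0.5,0.5,0.5,0.5,0.5,0.5]}' 40
python3 - <<'E'
from h import *
from plant import r
s=r.get_state();print(s['tool_pos'],togo(s,[.4776,.261,.023],-1.574))
cv2.imwrite("pics/w11.png",r.snapshot("wrist"))
E
```

```text
[0.47699123 0.26088471 0.16742631] (array([0.005, 0.008, 1.444]), array([-0.0005,  0.0008, -0.0027]))
clock: 14.53
tool_pos: [0.4757, 0.2593, 0.0672]
eef_rot: [0.712, 0.702, -0.002, 0.0]
contact_force: [-0.6, -0.1, 1.0]
opening: 0.504
[0.47574153 0.25930478 0.06721406] (array([0.019, 0.02 , 0.442]), array([-0.0009,  0.0013, -0.0031]))
```

View pics/w11.png

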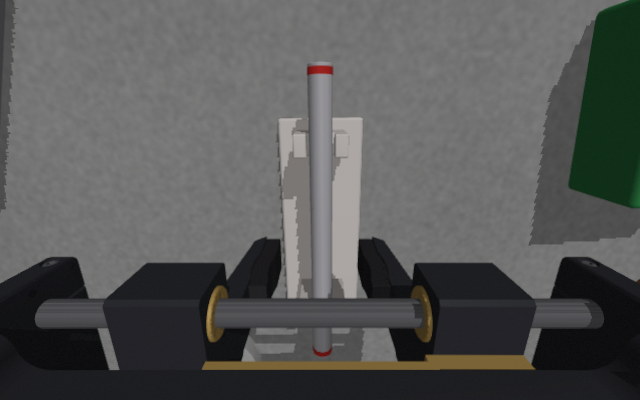

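The rod is centred between the fingers at column 320. Descend and grip.

```bash

python3 -m handwheel '{"twist":[[0,0,-0.003],[0,0,-0.003],[0,0,-0.003],[0,0,-0.003],[0,0,-0.003],[0,0,-0.003]],"translation":[[0.02,0.02,0.2],[0.02,0.02,0.35],[0.02,0.02,0.44],[0.02,0.02,0.44],[0.02,0.02,0.44],[0.02,0.02,0.44]],"grip":[0.5,0.5,0.5,0.5,0.5,0.5]}' 40
python3 -m handwheel '{"twist":[[0,0,0],[0,0,0],[0,0,0],[0,0,0],[0,0,0],[0,0,0],[0,0,0]],"translation":[[0,0,0],[0,0,0],[0,0,0],[0,0,0],[0,0,0],[0,0,0],[0,0,0]],"grip":[0.05,0.05,0.05,0.05,0.05,0.05,0.05]}' 50
python3 - <<'E'
from h import *
from plant import r
s=r.get_state();print(s['tool_pos'],s['contact_force'].round(1),togo(s,[.4776,.261,.023],-1.574))
E
```

```text
clock: 15.08
tool_pos: [0.4791, 0.262, 0.0253]
eef_rot: [0.708, 0.706, -0.001, 0.001]
contact_force: [-0.3, 0.6, -0.2]
opening: 0.501
clock: 15.67
tool_pos: [0.4786, 0.2619, 0.0253]
eef_rot: [0.708, 0.706, -0.001, 0.001]
contact_force: [-2.3, -0.5, 3.3]
opening: 0.138
[0.47864557 0.26193964 0.02530302] [-2.3 -0.5  3.3] (array([-0.009, -0.01 ,  0.023]), array([-0.0001,  0.0007, -0.0001]))
```

Gripped, with the opening at 12 mm. Lift and look.

```bash

python3 -m handwheel '{"twist":[[0,0,0],[0,0,0],[0,0,0],[0,0,0],[0,0,0],[0,0,0]],"translation":[[0,0,-0.15],[0,0,-0.35],[0,0,-0.65],[0,0,-1],[0,0,-1],[0,0,-1]],"grip":[0.05,0.05,0.05,0.05,0.05,0.05]}' 50
python3 - <<'E'
from h import *
from plant import r
s=r.get_state();print(s['tool_pos'],s['contact_force'].round(1),togo(s,st2w([0,-10,140]),-1.838))
cv2.imwrite("pics/w12.png",r.snapshot("wrist"))
E
```

```text
clock: 16.17
tool_pos: [0.4798, 0.2627, 0.1267]
eef_rot: [0.708, 0.706, 0.001, 0.001]
contact_force: [0.7, 0.3, -2.9]
opening: 0.141
[0.4798422  0.26268194 0.12667138] [ 0.7  0.3 -2.9] (array([-3.85 ,  0.964, -0.129]), array([ 0.001 , -0.    ,  0.0839]))
```

View pics/w12.png

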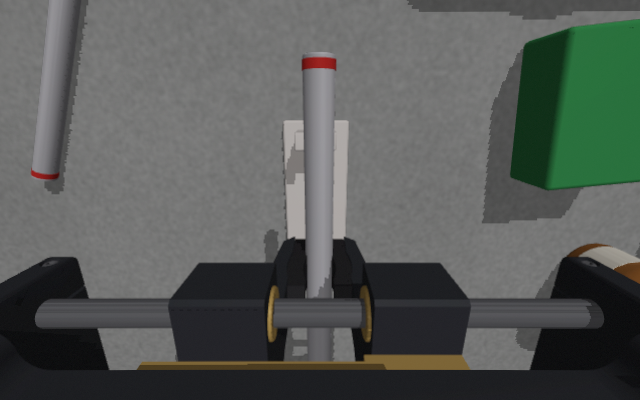

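The rod is held straight, its left end at (319,53). Carry it to the stage.

```bash

python3 -m handwheel '{"twist":[[0,0,0],[0,0,0],[0,0,0],[0,0,0]],"translation":[[-0.3,0.08,-0.2],[-0.6,0.16,-0.3],[-0.95,0.24,-0.3],[-0.95,0.24,-0.3]],"grip":[0.05,0.05,0.05,0.05]}' 50|head -2
python3 -m handwheel '{"twist":[[0,0,0],[0,0,0],[0,0,0],[0,0,0]],"translation":[[-0.3,0.08,0],[-0.6,0.16,0],[-0.95,0.24,0],[-0.95,0.24,0]],"grip":[0.05,0.05,0.05,0.05]}' 50|head -2
python3 -m handwheel '{"twist":[[0,0,0],[0,0,0],[0,0,0],[0,0,0]],"translation":[[-0.3,0.08,0],[-0.6,0.16,0],[-0.95,0.24,0],[-0.95,0.24,0]],"grip":[0.05,0.05,0.05,0.05]}' 50|head -2
python3 -m handwheel '{"twist":[[0,0,0.02],[0,0,0.04],[0,0,0.06],[0,0,0.084],[0,0,0.084],[0,0,0.084]],"translation":[[-0.3,0.08,0],[-0.6,0.16,0],[-0.95,0.24,0],[-0.95,0.24,0],[-0.95,0.24,0],[-0.95,0.24,0]],"grip":[0.05,0.05,0.05,0.05,0.05,0.05]}' 50
python3 - <<'E'
from h import *
from plant import r
import pickle
s=r.get_state();print(s['tool_pos'],w2st(s['tool_pos']),s['q'].round(2),s['contact_force'].round(1),togo(s,st2w([0,-10,120]),-1.838))
c=r.get_calibration("wrist");cv2.imwrite("pics/w13.png",r.snapshot("wrist"));pickle.dump((c,s),open("w13.pkl","wb"))
E
```

```text
clock: 16.55
tool_pos: [0.5035, 0.1572, 0.1546]
clock: 16.88
tool_pos: [0.5263, 0.0517, 0.1539]
clock: 17.22
tool_pos: [0.5476, -0.0539, 0.154]
clock: 17.72
tool_pos: [0.5667, -0.1489, 0.1544]
eef_rot: [0.805, 0.593, -0.01, 0.007]
contact_force: [-0.0, 1.2, -2.4]
opening: 0.137
[ 0.56674915 -0.14886186  0.15439367] [ -0.9 -37.4 154.4] [ 0.11  0.75  0.1   1.77 -0.08  0.63 -0.06] [-0.   1.2 -2.4] (array([ 0.283, -0.   ,  0.337]), array([-0.0005,  0.0076, -0.0109]))
```

View pics/w13.png

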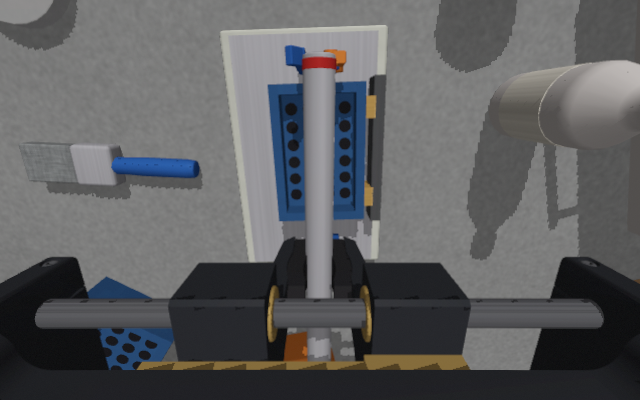

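```bash

python3 -m handwheel '{"twist":[[0,0.0076,-0.011],[0,0.0076,-0.011],[0,0.0076,-0.011],[0,0.0076,-0.011],[0,0.0076,-0.011]],"translation":[[0.15,0,0],[0.28,0,0.15],[0.28,0,0.3],[0.28,0,0.34],[0.28,0,0.34]],"grip":[0.05,0.05,0.05,0.05,0.05]}' 50
python3 - <<'E'
from h import *
from plant import r
import pickle
s=r.get_state();print(s['tool_pos'],w2st(s['tool_pos']),s['contact_force'].round(1),togo(s,st2w([0,-10,90]),-1.838))
c=r.get_calibration("wrist");im=r.snapshot("wrist");cv2.imwrite("pics/w14.png",im);pickle.dump((c,s),open("w14.pkl","wb"))
A=R.from_quat(s['eef_rot']).as_matrix()
m=cv2.resize(im[0:260,200:440],None,fx=2.3,fy=2.3,interpolation=cv2.INTER_CUBIC)
def dw(P,col):
  for u in proj(c,P): cv2.circle(m,tuple(((u-[200,0]+.5)*2.3).astype(int)),2,col,-1)
dw([st2w(p) for p in [(-40,-60,52),(-40,60,52),(40,60,52),(40,-60,52)]],(0,255,255))
dw([st2w(p) for p in [(9.5,75,70.5),(0,75,54.5),(-8.5,75,80),(-8.5,69,80),(-8.5,81,80)]],(0,0,255))
rod=[s['tool_pos']+A@np.array([x,y,-.0167]) for x in(.1,.05,.02) for y in(-.007,0,.007)]
dw(rod,(0,255,0))
cv2.imwrite("pics/w14c.png",m)
E
```

```text
clock: 18.18
tool_pos: [0.5736, -0.1203, 0.1185]
eef_rot: [0.793, 0.609, -0.001, -0.002]
contact_force: [0.0, -0.6, -2.2]
opening: 0.137
[ 0.57360546 -0.12031334  0.11852976] [ -1.8  -8.1 118.5] [ 0.  -0.6 -2.2] (array([-0.02 ,  0.02 ,  0.285]), array([-0.0017, -0.0003,  0.0016]))
```

View pics/w14c.png

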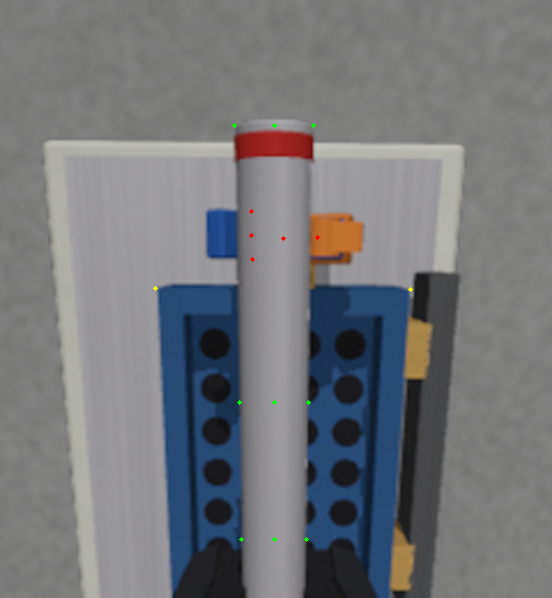

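The overlay matches: rod end at crop (274,123), rod axis parallel to the stage, and the jaw and tine either side. Move down to just above the jaws.

```bash

python3 -m handwheel '{"twist":[[-0.002,0,0.0016],[-0.002,0,0.0016],[-0.002,0,0.0016],[-0.002,0,0.0016],[-0.002,0,0.0016]],"translation":[[-0.02,0.02,0.1],[-0.02,0.02,0.25],[-0.02,0.02,0.4],[-0.02,0.02,0.45],[-0.02,0.02,0.45]],"grip":[0.05,0.05,0.05,0.05,0.05]}' 60
python3 - <<'E'
from h import *
from plant import r
import pickle
s=r.get_state();print(s['tool_pos'],w2st(s['tool_pos']),s['contact_force'].round(1),togo(s,st2w([0,-10,60]),-1.838))
c=r.get_calibration("wrist");im=r.snapshot("wrist");pickle.dump((c,s),open("w15.pkl","wb"))
A=R.from_quat(s['eef_rot']).as_matrix()
m=cv2.resize(im[0:260,200:440],None,fx=2.3,fy=2.3,interpolation=cv2.INTER_CUBIC)
def dw(P,col):
  for u in proj(c,P): cv2.circle(m,tuple(((u-[200,0]+.5)*2.3).astype(int)),2,col,-1)
dw([st2w(p) for p in [(-40,-60,52),(-40,60,52),(40,60,52),(40,-60,52)]],(0,255,255))
dw([st2w(p) for p in [(9.5,75,70.5),(0,75,54.5),(-8.5,75,80),(-8.5,69,80),(-8.5,81,80)]],(0,0,255))
cv2.imwrite("pics/w15c.png",m)
E
```

```text
clock: 18.65
tool_pos: [0.575, -0.1236, 0.074]
eef_rot: [0.795, 0.606, 0.001, 0.0]
contact_force: [-0.4, -0.6, -3.0]
opening: 0.139
[ 0.57496779 -0.12361634  0.07400261] [  0.4 -10.9  74. ] [-0.4 -0.6 -3. ] (array([ 0.009, -0.004,  0.14 ]), array([ 0.0005, -0.0001, -0.0004]))
```

View pics/w15c.png

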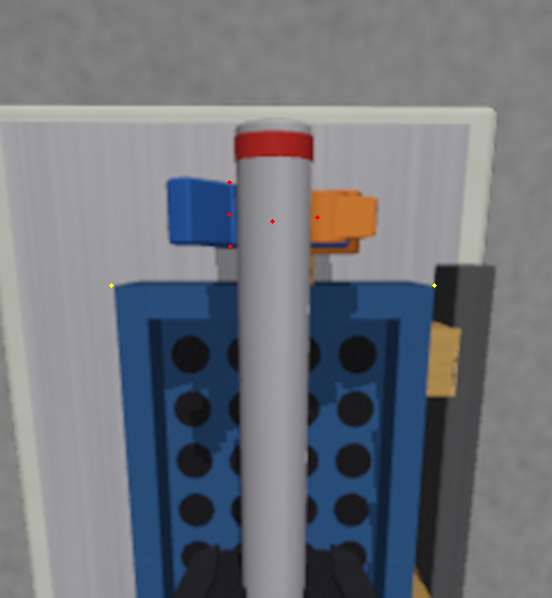

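The rod is centred over the tray: rod axis at column 274, tray mid-line at 274.5. Press down gradually.

```bash

python3 -m handwheel '{"twist":[[0,0,0],[0,0,0],[0,0,0],[0,0,0],[0,0,0]],"translation":[[0.01,0,0.05],[0.01,0,0.1],[0.01,0,0.14],[0.01,0,0.16],[0.01,0,0.16]],"grip":[0.05,0.05,0.05,0.05,0.05]}' 60
python3 -m handwheel '{"twist":[[0,0,0],[0,0,0],[0,0,0],[0,0,0]],"translation":[[0,0,0.02],[0,0,0.04],[0,0,0.05],[0,0,0.05]],"grip":[0.05,0.05,0.05,0.05]}' 60
python3 - <<'E'
from h import *
from plant import r
s=r.get_state();print(s['tool_pos'],w2st(s['tool_pos']),s['contact_force'].round(1),s['moment'].round(2),togo(s,st2w([0,-10,45]),-1.838))
E
```

```text
clock: 19.12
tool_pos: [0.5747, -0.1224, 0.0584]
eef_rot: [0.795, 0.606, 0.0, 0.0]
contact_force: [-2.1, 2.0, -1.4]
opening: 0.136
clock: 19.45
tool_pos: [0.5746, -0.1224, 0.0532]
eef_rot: [0.795, 0.606, 0.0, -0.0]
contact_force: [-1.9, 1.3, 1.2]
opening: 0.14
[ 0.57460464 -0.12236173  0.05316622] [-0.3 -9.8 53.2] [-1.9  1.3  1.2] [ 0.19  0.45 -0.04] (array([-0.002,  0.003,  0.082]), array([ 0.    , -0.0002, -0.0004]))
```

```bash

python3 -m handwheel '{"twist":[[0,0,0],[0,0,0],[0,0,0],[0,0,0],[0,0,0]],"translation":[[0,0,0.02],[0,0,0.04],[0,0,0.06],[0,0,0.08],[0,0,0.08]],"grip":[0.05,0.05,0.05,0.05,0.05]}' 60
python3 -m handwheel '{"twist":[[0,0,0],[0,0,0],[0,0,0]],"translation":[[0,0,0.01],[0,0,0.02],[0,0,0.02]],"grip":[0.05,0.05,0.05]}' 60
python3 - <<'E'
from h import *
from plant import r
import pickle
s=r.get_state();print(s['tool_pos'],w2st(s['tool_pos']),s['contact_force'].round(1),s['moment'].round(2),togo(s,st2w([0,-10,45]),-1.838))
im=r.snapshot("wrist");cv2.imwrite("pics/w16c.png",cv2.resize(im[0:260,200:440],None,fx=2.3,fy=2.3,interpolation=cv2.INTER_CUBIC))
E
```

```text
clock: 19.87
tool_pos: [0.5752, -0.1225, 0.0449]
eef_rot: [0.795, 0.606, 0.001, 0.0]
contact_force: [0.4, 1.7, -2.4]
opening: 0.131
clock: 20.12
tool_pos: [0.5752, -0.1225, 0.0446]
eef_rot: [0.795, 0.606, 0.001, 0.0]
contact_force: [-3.4, 1.8, 14.0]
opening: 0.134
[ 0.57521979 -0.12254606  0.04455541] [ 0.3 -9.8 44.6] [-3.4  1.8 14. ] [0.28 0.86 0.05] (array([-0.002, -0.003, -0.004]), array([ 0.0005, -0.0002, -0.0005]))
```

View pics/w16c.png

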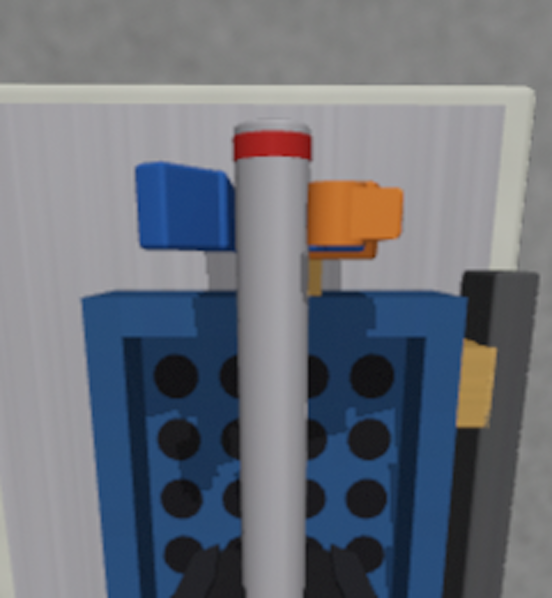

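The rod is down and stalled at 14 N with TCP z 44.6 (rod about 61.3). I'll release with a small opening, staying inside the trough, retreat and inspect both jaws.

```bash

python3 -m handwheel '{"twist":[[0,0,0],[0,0,0],[0,0,0],[0,0,0]],"translation":[[0,0,0],[0,0,-0.01],[0,0,-0.01],[0,0,-0.01]],"grip":[0.27,0.27,0.27,0.27]}' 40
python3 -m handwheel '{"twist":[[0,0,0],[0,0,0],[0,0,0],[0,0,0],[0,0,0],[0,0,0]],"translation":[[0,0,-0.05],[0,0,-0.2],[0,0,-0.4],[0,0,-0.7],[0,0,-0.9],[0,0,-0.9]],"grip":[0.27,0.27,0.27,0.27,0.27,0.27]}' 40
python3 - <<'E'
from h import *
from plant import r
import pickle
s=r.get_state();print(s['tool_pos'],w2st(s['tool_pos']),s['contact_force'].round(1))
c=r.get_calibration("wrist");im=r.snapshot("wrist");pickle.dump((c,s),open("w17.pkl","wb"));cv2.imwrite("pics/w17.png",im)
m=cv2.resize(im[0:260,200:440],None,fx=2.3,fy=2.3,interpolation=cv2.INTER_CUBIC)
def dw(P,col):
  for u in proj(c,P): cv2.circle(m,tuple(((u-[200,0]+.5)*2.3).astype(int)),2,col,-1)
dw([st2w(p) for p in [(-40,-60,52),(-40,60,52),(40,60,52),(40,-60,52)]],(0,255,255))
dw([st2w(p) for p in [(4.5,75,70.5),(9.5,75,75.5)]],(0,0,255))
dw([st2w(p) for p in [(-7,90,61.5),(7,90,61.5)]],(0,255,0))
cv2.imwrite("pics/w17c.png",m)
cv2.imwrite("pics/side17.png",cv2.resize(r.snapshot("side")[180:300,280:420],None,fx=5,fy=5,interpolation=cv2.INTER_CUBIC))
E
```

```text
clock: 20.5
tool_pos: [0.5754, -0.1227, 0.0454]
eef_rot: [0.795, 0.606, 0.001, 0.001]
contact_force: [0.8, -0.4, -0.5]
opening: 0.271
clock: 21.0
tool_pos: [0.5779, -0.1235, 0.1395]
eef_rot: [0.796, 0.606, 0.003, 0.003]
contact_force: [-0.0, 0.3, 0.0]
opening: 0.27
[ 0.57791619 -0.12346593  0.1395363 ] [  3.2 -10.  139.5] [-0.   0.3  0. ]
```

View pics/w17c.png

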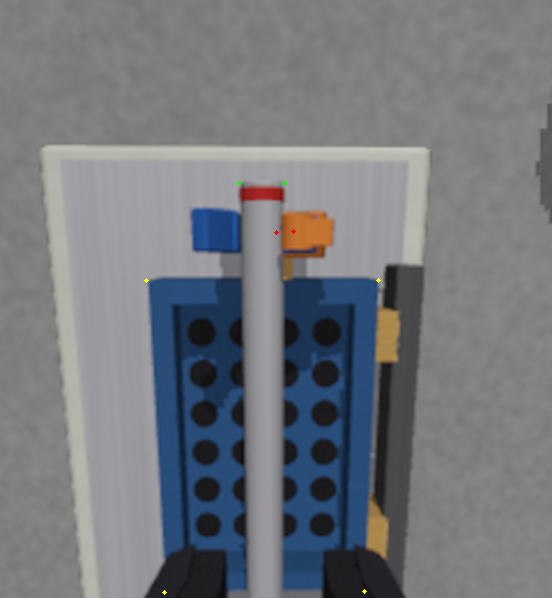

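View pics/side17.png

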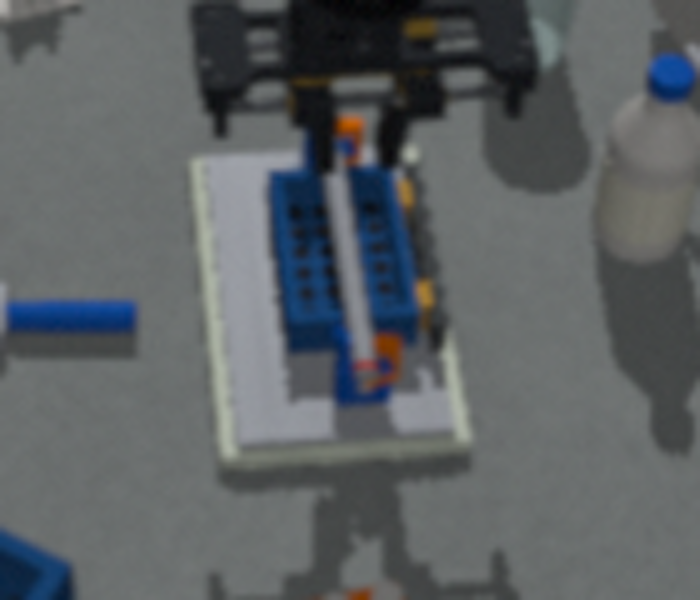

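The rod end matches the prediction for z = 61.5. The orange nose looks about 2 mm further out than I predicted, so I'll go back to the earlier viewing pose (w9) and compare the jaws directly.

```bash

python3 -m handwheel '{"twist":[[0,0,0],[0,0,0],[0,0,-0.035],[0,0,-0.07],[0,0,-0.105],[0,0,-0.14],[0,0,-0.175],[0,0,-0.21],[0,0,-0.245],[0,0,-0.28],[0,0,-0.315],[0,0,-0.35]],"translation":[[0,0,-0.3],[0,0,-0.6],[0,0,-0.6],[0,0,-0.6],[0,0,-0.6],[0,0,-0.6],[0,0,-0.6],[0,0,-0.6],[0,0,-0.6],[0,0,-0.6],[0,0,-0.6],[0,0,-0.6]],"grip":[0.45,0.45,0.45,0.45,0.45,0.45,0.45,0.45,0.45,0.45,0.45,0.45]}' 40
python3 - <<'E'
from h import *
from plant import r
s=r.get_state();print(s['q'].round(2),togo(s,[.579,-.1129,.2],-.268))
E
```

```text
clock: 22.1
tool_pos: [0.5744, -0.1225, 0.1943]
eef_rot: [0.359, 0.933, 0.0, 0.0]
contact_force: [-0.4, 0.8, 0.2]
opening: 0.447
[ 0.27  0.7  -0.24  1.73  0.23  0.74  0.75] (array([ 0.03 ,  0.102, -0.057]), array([ 0.0002, -0.    , -0.1484]))
```

```bash

python3 -m handwheel '{"twist":[[0,0,-0.035],[0,0,-0.07],[0,0,-0.105],[0,0,-0.148],[0,0,-0.148],[0,0,-0.148],[0,0,-0.148]],"translation":[[0.03,0.1,-0.06],[0.03,0.1,-0.06],[0.03,0.1,-0.06],[0.03,0.1,-0.06],[0.03,0.1,-0.06],[0.03,0.1,-0.06],[0.03,0.1,-0.06]],"grip":[0.45,0.45,0.45,0.45,0.45,0.45,0.45]}' 40
python3 - <<'E'
from h import *
from plant import r
import pickle
s=r.get_state();print(s['tool_pos'])
c=r.get_calibration("wrist");im=r.snapshot("wrist");cv2.imwrite("pics/w18.png",im);pickle.dump((c,s),open("w18.pkl","wb"))
a=cv2.imread("pics/w9.png")
f=lambda i,x:cv2.resize(i[155:220,x:x+70],None,fx=5.5,fy=4.5,interpolation=cv2.INTER_CUBIC)
cv2.imwrite("pics/cmp.png",np.vstack([np.hstack([f(a,200),f(a,360)]),np.hstack([f(im,200),f(im,360)])]))
c9=pickle.load(open("w9.pkl","rb"));
P=[st2w(p) for p in((4.5,75,70.5),(4.5,-95,70.5),(0,90,61.5))]
print(proj(c9,P),proj(c,P))
E
```

```text
clock: 22.68
tool_pos: [0.5784, -0.113, 0.1995]
eef_rot: [0.136, 0.991, 0.0, -0.001]
contact_force: [-0.1, -0.7, 0.3]
opening: 0.452
[ 0.57837646 -0.11304001  0.19946861]
[[392.61336224 193.79933556]
 [224.23047235 194.06486511]
 [405.28847793 187.11683828]] [[392.94240987 195.24832974]
 [224.59743056 195.91045881]
 [405.58860567 188.55475607]]
```

View pics/cmp.png

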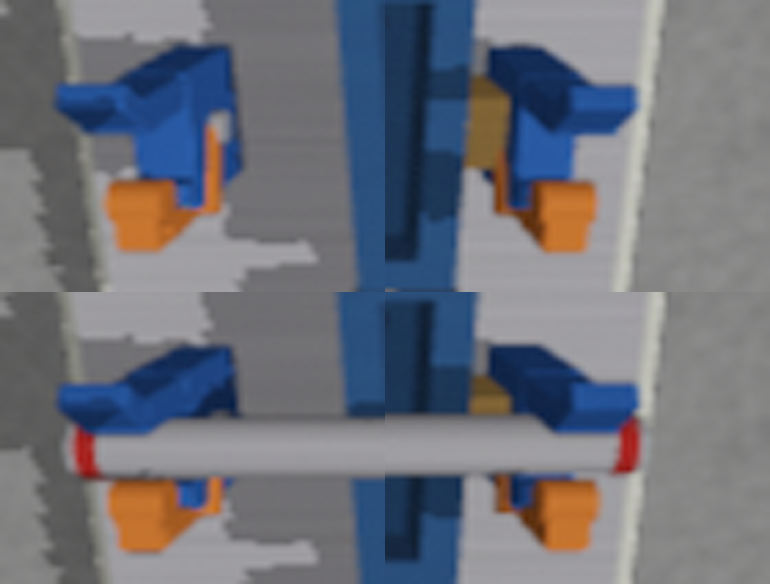

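```bash

python3 - <<'E'
from h import *
import pickle
c,s=pickle.load(open("w18.pkl","rb"))
for z in (61.5,70,77.8):
    e=proj(c,[st2w(p) for p in((0,-110,z),(0,90,z))]); w=proj(c,[st2w((x,-10,z)) for x in(-7,7)]);print(z,e.round(1).tolist(),(e[1]-e[0])[0],w.round(1).tolist())
im=cv2.imread("pics/w18.png")
m=np.hstack([cv2.resize(im[165:215,200:250],None,fx=8,fy=8,interpolation=cv2.INTER_CUBIC),cv2.resize(im[165:215,365:415],None,fx=8,fy=8,interpolation=cv2.INTER_CUBIC)])
cv2.imwrite("pics/z18.png",m)
E
```

```text
61.5 [[212.4, 189.3], [405.6, 188.6]] 193.18653472323933 [[308.9, 182.4], [309.1, 195.4]]
70 [[209.4, 191.5], [408.1, 190.8]] 198.68908043573788 [[308.6, 184.4], [308.8, 197.8]]
77.8 [[206.4, 193.7], [410.5, 192.9]] 204.02194723695044 [[308.4, 186.4], [308.6, 200.1]]
```

View pics/z18.png

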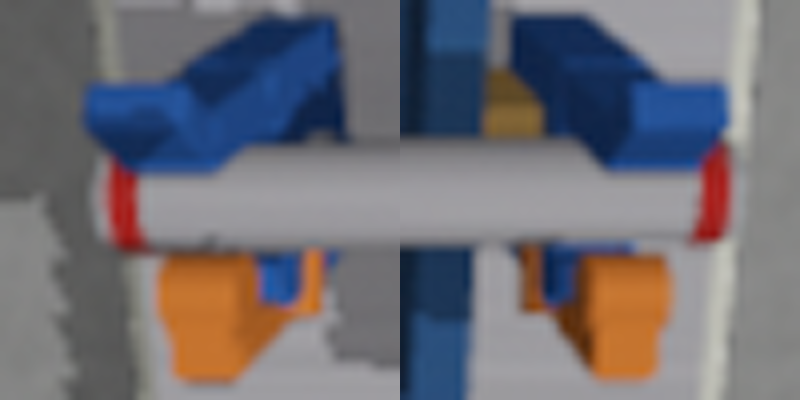

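View pics/w18.png

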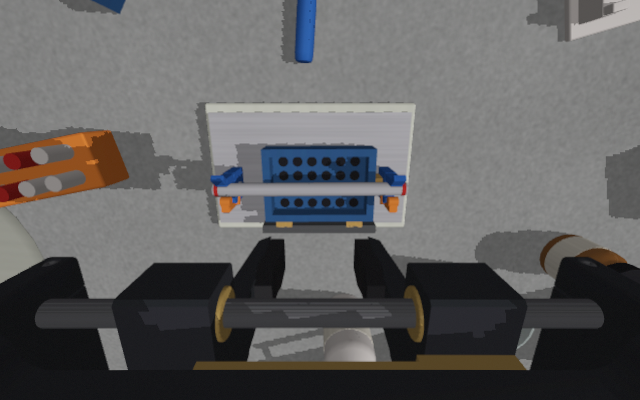

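The checks agree:
- **Jaws:** both noses moved only by the 1.5 px the camera pose itself shifted, so both are closed.
- **Rod:** its ends at (212,189) and (406,189) fit z of about 61.5. It would be (206,194) and (410,193) if it were still riding on top of the noses.
- **Tray:** unchanged, against its pads.

Handing in.

```bash
python3 - <<'E'
from plant import r
s=r.get_state();print(s['clock'],s['contact_force'].round(2),s['qd'].round(3)); print(r.finish_job())
E
```

```text
22.7333 [-0.19  0.45 -0.36] [-0.005 -0.007  0.001 -0.005  0.003  0.002  0.007]
the job is handed in; nothing more can be done
None
```

I loaded the tray and seated the rod, then handed the job in at 22.7 s of the 66 s; no verdict was reported.

**What I did**
- **Press:** I pushed the tray and lift plate down until it stalled at about 19 N, with the fingertips at 32.4 mm. The tray floor is at 32 mm when home.
- **Rear pads:** I slid the tray back squarely with two fingers on its rear wall until it stalled at about 7 N.
- **Side pad:** I slid it left until it stalled at 5 N, then gave one gentle rearward nudge.
- **Rod:** I took the smaller rod from its rest and pressed it centrally past the jaws. The force fell back to the rod's weight once it was past the jaws, then rose to 14 N at the seats. I opened the gripper inside the trough and backed away.

**Last checks**
- **Tray:** it looks square and touching all three pads, and did not move while the rod went in. Position against the predicted home pose agrees to about 1 mm.
- **Rod:** its ends match a rod at the home height, level and centred. The measured image length reads 1–2 px long, which alone would put it about 2–3 mm high. The tool height and the hard stop put it at about 61.3 mm, so I trusted those.
- **Jaws:** one overlay showed the left jaw's nose about 2 mm further out than predicted. From the same viewpoint as before, both jaws matched their closed position, so I took that as model error.
- **Bystanders:** nothing near the arm looked disturbed, and the robot was clear of everything at hand-in.

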